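Clamp, clip and unload the filler's nozzle bar

ROBOT

A 6-joint arm with a two-finger parallel gripper is mounted at the origin on the work surface. World frame = base frame: x ahead of the robot, y to its left, z up, the work surface at z = 0. Lengths are in m, angles in rad, forces in N, time in s.
With the tool pointing down it reaches from about 0.325 to 1 m from the base axis. Payload 5.1 kg.
Tool frame: the origin (TCP) lies midway between the tips of the shut fingers; the grasp point (between the pads) lies env.grip_depth behind it (env.grip_depth is the distance from the TCP to the grasp point, in m); z points along the fingers, y is the line along which they close (so a half turn about z gives the same grasp; the last joint's range is limited). The gripper opens to 85 mm and grips with 20 to 120 N. Pads are 22 mm wide; open, the fingers measure 114 mm over their backs; the gripper's body (76 mm by 85 mm) begins 54 mm behind the grasp point. The pads swing forward as they close: fully open they stand 13 mm farther back than shut.
Start: joints at [1.172, 0.124, 1.65, -0, 1.367, -0.083], TCP at [0.202, 0.618, 0.21] pointing down, gripper open.
Joint ranges: [-2.61, 2.61], [-1.02, 2.33], [0.03, 2.71], [-1.35, 4.49], [0.32, 2.68], [-2.91, 2.91]. Speed limits (rad/s): [2.57, 2.57, 3.14, 3.14, 3.14, 3.14].

INTERFACE

Orientations are given as a 3x3 rotation matrix whose columns are the frame's x, y, z axes.
In Python, from bench import env, cams, sign_off gives the robot as it stands.
- The arm moves only by the tool jog_arm, never from a script. Its argument "motion" is a list of rows, each an object with "jaw": the gripper's target within -1 to 1 (shut at 1, half-way at 0, fully open at -1); "translation": the shift along the world's x, y, z in cm, a list of three; "rotation": the turn, a rotation vector about the world's x, y, z in degrees, a list of three. A call has 1 to 8 rows; each row shifts and turns the commanded pose from where the row before left it; what a row does not reach is not made up. A row lasts 1/10 s, in which the tool goes at most 50 mm and 8.59 degrees, less where a joint would pass 70% of its speed; a pose out of reach is approached as far as the arm can. A call with a gripper value outside its range is refused whole. The fingers move at their own pace and stop on an object; "force" is the grip in N (left out, the last holds). Time passes only in rows, so rows that do not move let the fingers close. It gives the time, the measured TCP pose, the force, the opening and the grip force at its end, in the units of the state.
- env.get_obs(): the state, without advancing time (a new reading comes with each control period).
- cams.camera(name): name is "side" or "top"; returns a dict with "frame" (480x640x3 uint8, red, green, blue), "depth" (480x640 float32, m along the optical axis (not along the pixel's ray), 0 where there is no reading), "fx", "fy", "cx", "cy" (pixels), "R" (3x3) and "t" (3): a world point X has camera coordinates R X + t. Camera axes: x right, y down, z forward; pixel columns grow to the right and rows downward; lengths in m; the calibration is good to about 2 mm. A picture is of the moment at which its call begins.
- sign_off(): hands the job in; it is judged then, once.
Trained networks look in a picture, given as the dict that the camera call returned (one of the last four; its "shot" number tells which), for a name from the list of things; names that differ only in an ending like _2 or _b are one class to them, and where a whole thing is asked for, a point or a joint stands for the part that bears it (a point fixed in the world has none). Each returns a list of dicts, best first, with "p" (0 to 1); they miss things now and then, are a little off and sometimes report something else, mostly with a low value. They report only what shows in the picture. A call takes as long as a camera call. They do not tell look-alikes from the thing itself.
- cams.recognise(label, picture): "box" ([left, top, right, bottom] in pixels, round what is visible of it).
The state is a dict: "time": time; "joints": joint angles; "qvel": joint speeds; "joint_torque": joint torques, N m; "tool_pos": TCP position; "tool_rot": TCP orientation; "wrist_force": force on the tool from outside, world axes, zero at the start; "wrist_torque": the same for the moment, N m; "opening": finger opening in m; "finger_force": force on a finger pad.
Only numpy, scipy, OpenCV 4.12 (cv2) and the standard library are available. Lean on these libraries where they do the work, as an engineer would, in place of code of your own. Each camera call takes 0.05 s, during which the arm holds its last target. There are 200 camera calls.

TASK

The nozzle bar sits loose in its fixture: clamp it by swinging the red handle up over centre until it stands upright, then take the green-handled clip fork and with it, never with the fingers, push every blue clip lying in the guide slots onto its nozzle neck until it snaps fully home. When all are on, throw the handle back over centre until it lies fully open, lift the bar out by its inlet pipe and set it down level across the two rests of the drip tray. Finish with the fork lying on the white lid, and leave the jars, the beaker and the ladle where they stand.

Things in the scene. Friction and masses are not known exactly. Their poses are not given: they have to be found in the camera images.
- fixture: Aluminium fixture fixed to the counter; origin at z 0 under the middle of the bar. y runs along the bar, +x is the way clips are pushed. The bar sits on end seats 40 mm up, between stops (about 1 mm play) 68 mm high behind and 52 mm at the ends, and the clip shelf in front: take it straight up by 60 mm. Base plate 10 mm high, front edge at x -77 mm. The toggle clamp stands beyond the bar's +y end.
- shelf (a point): Middle of the front edge of the fixture's clip shelf, at its top, z 60.4 mm, flush with the bar's deck (x -65, y 0 of the fixture; axes as the fixture). The shelf reaches from there 39 mm in +x to the bar. On it four straight guide slots run along x, centred at y -80, -40, +40, +80 mm (slot 1 to 4), 34 mm wide between ribs 6 mm high, open in front.
- bar: White nozzle bar, loose, about 0.6 kg, lying loose in the fixture at start: 50 (x) x 260 (y) x 20 mm; origin in the middle of its underside. Four steel nozzles at y -80, -40, 40, 80 mm: tips of 20 mm diameter hang 25 mm below the bar; above the deck a neck of 16 mm diameter, 8.5 mm high, carries a head of 23 mm diameter, 6 mm thick. In the middle stands the inlet pipe.
- inlet (a point): Point on the axis of the bar's upright steel inlet pipe, 64 mm above the bar's underside (104 mm above the counter while in the fixture): the place to grip, best with a finger on its +y and its -y side. The plain pipe has 38 mm diameter from the deck (20 mm above the underside) to its open top at 80 mm. Axes as the bar.
- neck1 (a point): Foot of nozzle neck 1 on its axis at deck level (z 60 mm in the fixture), at y -80 mm of the bar; clip 1 belongs here. Without a clip in its slot the neck stays bare.
- neck2 (a point): Foot of nozzle neck 2 on its axis at deck level (z 60 mm in the fixture), at y -40 mm of the bar; clip 2 belongs here. Without a clip in its slot the neck stays bare.
- neck3 (a point): Foot of nozzle neck 3 on its axis at deck level (z 60 mm in the fixture), at y 40 mm of the bar; clip 3 belongs here. Without a clip in its slot the neck stays bare.
- neck4 (a point): Foot of nozzle neck 4 on its axis at deck level (z 60 mm in the fixture), at y 80 mm of the bar; clip 4 belongs here. Without a clip in its slot the neck stays bare.
- clip1: Blue springy U-clip 1, 27 mm wide (y), 6 mm thick, 16 g, lying in guide slot 1, or absent. Origin at the centre of its opening, at the underside; flat back, where the fork pushes, at x -14 mm; mouth to +x, lips reach x +10.5 mm. Home when its origin is on the neck's axis (1.2 mm play). It starts to spread 14 mm short of that, takes about 10 N (at most 20 N) and then stops hard on the neck.
- clip2: Blue springy U-clip 2, 27 mm wide (y), 6 mm thick, 16 g, lying in guide slot 2, or absent. Origin at the centre of its opening, at the underside; flat back, where the fork pushes, at x -14 mm; mouth to +x, lips reach x +10.5 mm. Home when its origin is on the neck's axis (1.2 mm play). It starts to spread 14 mm short of that, takes about 10 N (at most 20 N) and then stops hard on the neck.
- clip3: Blue springy U-clip 3, 27 mm wide (y), 6 mm thick, 16 g, lying in guide slot 3, or absent. Origin at the centre of its opening, at the underside; flat back, where the fork pushes, at x -14 mm; mouth to +x, lips reach x +10.5 mm. Home when its origin is on the neck's axis (1.2 mm play). It starts to spread 14 mm short of that, takes about 10 N (at most 20 N) and then stops hard on the neck.
- clip4: Blue springy U-clip 4, 27 mm wide (y), 6 mm thick, 16 g, lying in guide slot 4, or absent. Origin at the centre of its opening, at the underside; flat back, where the fork pushes, at x -14 mm; mouth to +x, lips reach x +10.5 mm. Home when its origin is on the neck's axis (1.2 mm play). It starts to spread 14 mm short of that, takes about 10 N (at most 20 N) and then stops hard on the neck.
- fork: Clip fork, loose, 0.13 kg, flat on the white lid. Origin at its underside near its centre of mass, +x to the tines. Green handle x -55 to +30 mm, 20 mm wide, 26 mm high; then a steel blade 5 mm thick at the bottom (z 0 to 5), 24 mm wide, ending in two tines with tips at x +95 mm, outer width 24 mm, which press on a clip's back. Hold its underside 1 mm above the shelf when pushing.
- tub_lid: White flat tub lid fixed on the counter, 200 (x) x 120 (y) x 8 mm; origin at the middle of its underside. Place of the fork: flat on it, in any direction, its origin over the lid (within 85 mm in x and 50 mm in y of the middle).
- clamp (a joint): Angle of the toggle clamp's handle (rad): 0 clamped, handle upright; grows as it swings outward to +y of the fixture, lifting the clamp arm off the bar; 1.6 fully open, handle about level, as at the start. It resists (about 3 N near its top) within 0.3 rad of upright until past dead centre, and holds itself at 0; elsewhere it moves lightly, and drops open by its weight beyond about 1.2 rad.
- clamp_hinge (a point): Pivot of the clamp handle, 198 mm along +y from the fixture's origin, 74 mm above the counter; it turns about the fixture's x axis.
- clamp_grip (a point): Point on the axis of the red handle grip, 90 mm from the pivot (164 mm up when upright, about 74 mm when open). The red grip is 19 mm in diameter, from 50 to 116 mm from the pivot. To close, pinch it from above (fingers on its +x and -x sides) and follow its arc; to open, push it with closed fingers from the bar's side.
- drip_tray: Shallow steel drip tray fixed on the counter, 320 (x) x 130 (y) mm, walls 22 mm high; origin in the middle of its underside. Two black rests stand in it across it (along y, 122 mm long, 14 mm thick) at x -113 and +113 mm, tops at z 40 mm. The bar lies across both, its length along the tray's x, either way round, nozzle tips between the rests, its middle within 15 mm (x) and 35 mm (y) of the tray's.
- jar1: Filled jar, 74 mm diameter, 150 mm high; leave alone.
- jar2: Filled jar, as jar1; leave alone.
- beaker: Steel beaker, 80 mm diameter, 110 mm high; leave alone.
- ladle: Steel ladle, 240 mm long, lying beyond the fixture; leave alone.
Mind the look-alikes: they are no part of the job. There is more than one size of the fork; the one meant has the size given above. Of the things shaped like the tub_lid, the white one is meant.

How it is judged:
On the way, in this order (a step that is already met when the one before it is completed fails the run):
1. the bar is clamped: handle upright (below 0.1 rad) with the bar in its seat (distance between bar and fixture below 0.046 m and value of joint clamp below 0.1 rad), for 0.2 s.
2. every clip present is snapped home on its neck (origin within 4 mm of the neck's foot) while the bar is still clamped in the fixture (distance between clip1 and neck1 below 0.004 m and distance between clip2 and neck2 below 0.004 m and distance between clip3 and neck3 below 0.004 m and distance between clip4 and neck4 below 0.004 m and distance between bar and fixture below 0.046 m and value of joint clamp below 0.15 rad), for 0.2 s.
3. the clamp handle is thrown back past 1.3 rad with the bar still in the fixture (distance between bar and fixture below 0.046 m and value of joint clamp above 1.3 rad), for 0.2 s.
At the end, for the whole second after the job is handed in: Each clip within 4 mm of its neck's foot; clamp beyond 1.3 rad; bar at rest, level (0.06 rad) on both rests of the tray, within 18 mm along and 40 mm across of its middle, 0.2 rad of its length; fork flat, at rest, its origin over the white lid (distance between clip1 and neck1 below 0.004 m and distance between clip2 and neck2 below 0.004 m and distance between clip3 and neck3 below 0.004 m and distance between clip4 and neck4 below 0.004 m and value of joint clamp above 1.3 rad and z of bar in the frame of drip_tray between 0.036 and 0.044 m and x of bar in the frame of drip_tray between -0.018 and 0.018 m and y of bar in the frame of drip_tray between -0.04 and 0.04 m and angle between the y axis of bar and the x axis of drip_tray, either way round below 0.2 rad and angle between bar's own z axis and vertical below 0.06 rad and linear speed of each of bar, fork below 0.02 m/s and x of fork in the frame of tub_lid between -0.095 and 0.095 m and y of fork in the frame of tub_lid between -0.058 and 0.058 m and z of fork in the frame of tub_lid between 0.004 and 0.013 m and angle between fork's own z axis and vertical below 0.1 rad); the robot touches nothing.
It fails at once if a clip is pushed with the fingers (over 1.5 N) (contact force between the fingers and clip1 above 1.5 N or contact force between the fingers and clip2 above 1.5 N or contact force between the fingers and clip3 above 1.5 N or contact force between the fingers and clip4 above 1.5 N).
It fails at once if a jar, the beaker or the ladle is moved more than 30 mm (distance of any of jar1, jar2, beaker, ladle from where it was at the start of the episode above 0.03 m).
Of clip1, clip2, clip3, clip4 only 2 to 4 are there at a start; the rules pass over those that are not, and their reading is None.
At some moment in a run one of fork may be knocked a few centimetres aside while the robot is not near it.
Once in a run the grip may slacken for a moment while it holds something.
It also fails if it takes over 192 s, if anything falls off the work surface, if the arm or the gripper's body presses on something with over 40 N, if the wrist force passes 120 N, or if a joint passes its speed limit or range.

## Working session

There is one attempt and no reset: what is moved stays moved. The work goes in short steps, Python scripts to look and compute and a tool call to move; the robot and the scene stay as the last step left them, time stands still between calls to the robot, and variables do not carry over. Pictures are saved under pics/ and viewed, at most 14 in all, crops included, and the job is handed in when it is done.

Besides the shell and the picture viewer there is one more tool, called after "Call:" as name([rows], argument=value, ...), one row to a line, values as JSON. jog_arm: Moves the arm, as the interface text tells. Its arguments: {"type":"object","properties":{"motion":{"type":"array"},"force":{"type":"number"}},"required":["motion"]}

```bash
ls; mkdir -p pics
cat > h.py <<'E'
import numpy as np, cv2
from bench import env, cams, sign_off
def snap(name):
    p=cams.camera(name); return p
def save(p,fn,crop=None,size=None):
    im=cv2.cvtColor(p["frame"],cv2.COLOR_RGB2BGR)
    if crop: im=im[crop[1]:crop[3],crop[0]:crop[2]]
    if size: im=cv2.resize(im,size,interpolation=cv2.INTER_CUBIC)
    cv2.imwrite("pics/"+fn,im)
def world(p,u,v,d=None):
    u=np.asarray(u,float);v=np.asarray(v,float)
    if d is None: d=p["depth"][v.astype(int),u.astype(int)]
    c=np.stack([(u-p["cx"])/p["fx"]*d,(v-p["cy"])/p["fy"]*d,d+0*u],-1)
    return (c-p["t"])@p["R"]
def onplane(p,u,v,z):
    r=np.array([(u-p["cx"])/p["fx"],(v-p["cy"])/p["fy"],1])@p["R"]; o=-p["R"].T@p["t"]
    return o+r*(z-o[2])/r[2]
def cloud(p):
    v,u=np.mgrid[0:480,0:640]; return world(p,u,v,p["depth"])
E
python3 - <<'E'
from h import *
for n in("top","side"):
    p=snap(n); save(p,n+"0.png"); print(n,p["fx"],(-p["R"].T@p["t"]).round(3),p["R"].round(2).tolist())
    for l in ["fixture","bar","clip1","fork","tub_lid","clamp","drip_tray","jar1","beaker","ladle"]:
        for r in cams.recognise(l,p)[:4]:
            b=np.array(r["box"]);u,v=(b[0]+b[2])/2,(b[1]+b[3])/2
            print(l,round(r["p"],2),b.round().astype(int).tolist(),world(p,u,v).round(3))
print(env.grip_depth,env.get_obs()["time"])
E
```

```text
pics
top 488.80762160666603 [0.388 0.038 1.363] [[-0.03, -1.0, 0.02], [-1.0, 0.03, -0.08], [0.08, -0.03, -1.0]]
fixture 0.6 [177, 198, 347, 249] [0.523 0.161 0.052]
bar 0.92 [250, 210, 347, 231] [0.521 0.062 0.122]
clip1 0.58 [252, 101, 280, 184] [0.757 0.15  0.005]
clip1 0.49 [260, 226, 272, 238] [0.498 0.151 0.065]
clip1 0.36 [309, 226, 315, 235] [0.499 0.027 0.062]
fork 0.8 [362, 215, 381, 262] [ 0.475 -0.135  0.032]
fork 0.74 [420, 304, 441, 336] [ 0.248 -0.29   0.015]
tub_lid 0.85 [221, 272, 267, 346] [0.292 0.219 0.005]
tub_lid 0.62 [355, 200, 401, 275] [ 0.477 -0.152  0.033]
clamp 0.92 [180, 212, 229, 222] [0.541 0.309 0.081]
drip_tray 0.95 [449, 172, 506, 285] [ 0.497 -0.437  0.006]
jar1 0.73 [386, 116, 421, 154] [ 0.728 -0.21   0.151]
jar1 0.58 [327, 121, 355, 163] [ 0.715 -0.051  0.146]
beaker 0.87 [126, 290, 167, 317] [0.316 0.485 0.003]
beaker 0.42 [250, 208, 346, 230] [0.525 0.063 0.121]
beaker 0.24 [179, 213, 231, 224] [0.536 0.306 0.084]
ladle 0.8 [250, 100, 281, 181] [0.76  0.15  0.016]
side 559.5569436840219 [ 0.207 -0.767  1.045] [[0.94, -0.35, 0.02], [-0.25, -0.69,
[... 201 characters left out ...]
10, 270, 319, 278] [ 0.495 -0.003  0.057]
clip1 0.38 [296, 232, 304, 243] [0.498 0.113 0.061]
fork 0.87 [221, 415, 269, 460] [ 0.245 -0.301  0.017]
fork 0.7 [302, 312, 360, 351] [ 0.478 -0.147  0.035]
tub_lid 0.89 [168, 217, 253, 269] [0.297 0.215 0.012]
tub_lid 0.74 [281, 305, 386, 383] [ 0.478 -0.164  0.012]
clamp 0.63 [283, 163, 293, 197] [0.533 0.309 0.073]
drip_tray 0.67 [304, 403, 496, 480] [ 0.519 -0.407  0.007]
jar1 0.89 [399, 228, 440, 288] [ 0.711 -0.084  0.114]
jar1 0.71 [442, 278, 487, 347] [ 0.726 -0.251  0.12 ]
jar1 0.38 [305, 402, 493, 480] [ 0.52  -0.403  0.002]
beaker 0.57 [179, 139, 215, 192] [0.319 0.42  0.096]
ladle 0.71 [349, 198, 421, 238] [0.75  0.154 0.004]
0.0187 1.1
```

View pics/top0.png

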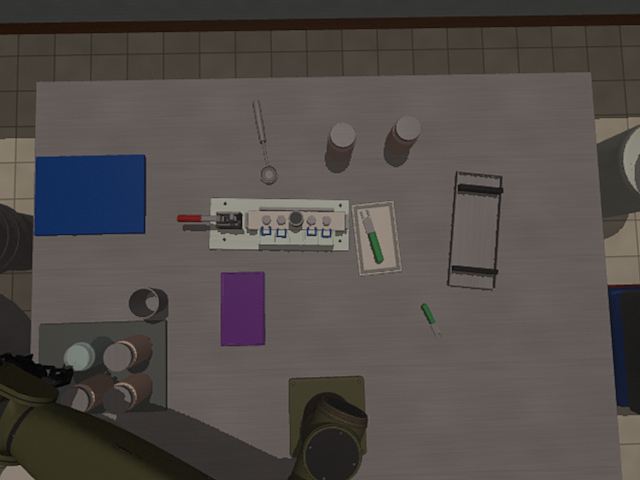

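View pics/side0.png

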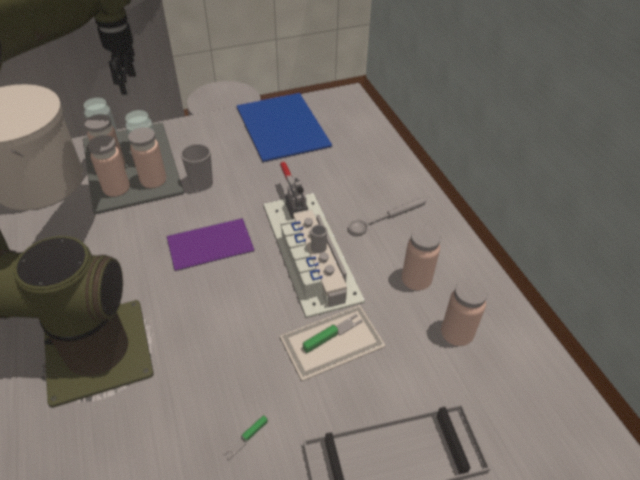

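The pictures show the fork candidates: the large green one on the white lid, top px (372,235), and a small one on the counter at (430,318). I choose the first. Lid candidates: white (377,238) and purple (243,309), so the white one. All four clips seem present, at top px (266,231), (281,234), (312,232) and (327,234). Next is a close crop and the fixture pose.

Run:
```python
from h import *
p=snap("top"); save(p,"crop1.png",(170,190,410,285),(800,317))
W=cloud(p); f=p["frame"].astype(int); hsv=cv2.cvtColor(p["frame"],cv2.COLOR_RGB2HSV)
def reg(m,b): 
    k=np.zeros_like(m); k[b[1]:b[3],b[0]:b[2]]=1; return m&k
H,S,V=[hsv[...,i] for i in range(3)]
ok=p["depth"]>0
blue=reg((H>95)&(H<130)&(S>90)&ok,(250,222,345,245))
n,l,st,c=cv2.connectedComponentsWithStats(blue.astype(np.uint8))
for i in range(1,n): print("blue",st[i],onplane(p,*c[i],.066).round(4),W[l==i][:,2].mean().round(3))
red=reg(((H<8)|(H>172))&(S>120)&ok,(165,205,240,230)); q=W[red]; v,u=np.nonzero(red)
print("red n",len(q),"u",u.min(),u.max(),[onplane(p,u.min(),v[u==u.min()].mean(),.078).round(3),onplane(p,u.max(),v[u==u.max()].mean(),.078).round(3)],q.mean(0).round(3))
g=reg((H>40)&(H<85)&(S>100)&ok,(350,195,405,280)); v,u=np.nonzero(g); q=W[g]; print("green z",np.percentile(q[:,2],[5,50,95]).round(3))
P=np.array([onplane(p,a,b,.034) for a,b in zip(u,v)])[:,:2]; r=cv2.minAreaRect((P*1000).astype(np.float32)); print("fork handle",r)
# pipe/top parts
R=reg(ok,(240,200,352,240))
t=R&(W[...,2]>.105); q=W[t]; print("pipe",len(q),(q.max(0)+q.min(0))/2,np.percentile(q[:,2],[5,50,95]).round(3))
b=reg(ok&(W[...,2]>.004)&(W[...,2]<.02),(205,192,352,255)); q=W[b][:,:2]; print("base",len(q),cv2.minAreaRect((q*1000).astype(np.float32)))
d=reg(ok&(W[...,2]>.03),(240,200,352,245)); print("z>30",cv2.minAreaRect((W[d][:,:2]*1000).astype(np.float32)))
# tray rests
t=reg(ok&(W[...,2]>.03)&(W[...,2]<.05),(440,165,512,295)); q=W[t]
for s in (q[:,0]>.5,q[:,0]<.5): print("rest",cv2.minAreaRect((q[s][:,:2]*1000).astype(np.float32)),q[s][:,2].mean())
# lid
t=reg(ok&(V>150)&(S<60),(350,195,405,280)); q=W[t];print("lid",cv2.minAreaRect((q[:,:2]*1000).astype(np.float32)),np.median(q[:,2]))
```

```text
blue [261 226  10   9  33] [0.5006 0.1519 0.066 ] 0.066
blue [307 227  10   9  36] [0.4948 0.0298 0.066 ] 0.065
blue [277 229   9   9  26] [0.4932 0.1098 0.066 ] 0.064
blue [322 229   9   8  25] [ 0.4905 -0.0094  0.066 ] 0.065
red n 159 u 177 200 [array([0.539, 0.381, 0.078]), array([0.538, 0.321, 0.078])] [0.539 0.351 0.077]
green z [0.023 0.032 0.037]
fork handle ((451.8468322753906, -144.91490173339844), (81.62931060791016, 17.970815658569336), 14.983555793762207)
pipe 187 [0.52993296 0.13025021 0.11682798] [0.115 0.119 0.123]
base 3185 ((527.656494140625, 120.43651580810547), (407.4109191894531, 174.10617065429688), 88.57463836669922)
z>30 ((514.0761108398438, 76.21844482421875), (293.75274658203125, 99.4200210571289), 88.11656188964844)
rest ((608.0528564453125, -443.4664611816406), (122.65403747558594, 16.284507751464844), 83.40641021728516) 0.03873211416149066
rest ((381.7607116699219, -413.59661865234375), (118.23455810546875, 51.83909606933594), 65.86334991455078) 0.03926623971370885
lid ((471.87384033203125, -146.17893981933594), (180.88626098632812, 96.02998352050781), 2.5605010986328125) 0.008276947513290344
```

View pics/crop1.png

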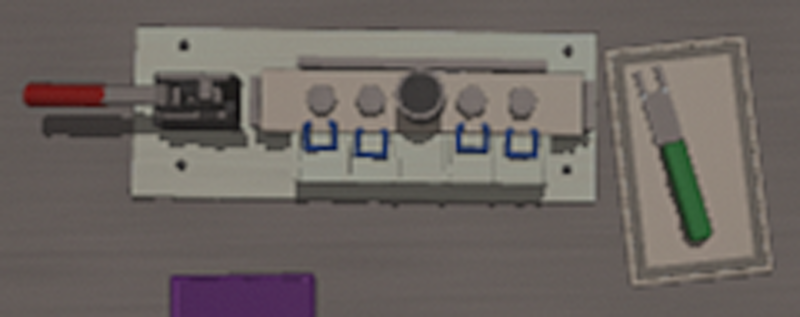

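Run:
```python
from h import *
p=snap("top");q=snap("side")
C=lambda x,y:(170+x*.3-.35,190+y*.3-.35)
for n,pts,z in [("base",[(137,27),(596,34),(597,202),(132,199)],.01),("heads",[(321,96),(370,96),(471,98),(521,99)],.0745),("pipe",[(420,92)],.12),("shelf",[(298,183),(546,185)],.0604),("shelftopribs",[(298,183),(546,185)],.0664),("handle",[(24,94),(104,95)],.078),("lid",[(606,48),(744,36),(772,270),(632,286)],.008)]:
    print(n,[onplane(p,*C(*a),z)[:2].round(4).tolist() for a in pts])
# rim fit of dark base vs counter with depth: edges
W=cloud(p);ok=p["depth"]>0
H,S,V=cv2.split(cv2.cvtColor(p["frame"],cv2.COLOR_RGB2HSV)); g=(H>40)&(H<85)&(S>100);g[:, :350]=0;g[:,410:]=0;g[:195]=0;g[280:]=0
g2=W[g];g2=g2[g2[:,2]>.03]; print("fork top pts",len(g2),cv2.minAreaRect((g2[:,:2]*1000).astype(np.float32)),g2[:,2].max())
# same in side: blue clips and red handle, green fork
W=cloud(q);H,S,V=cv2.split(cv2.cvtColor(q["frame"],cv2.COLOR_RGB2HSV))
for n,m in [("blue",(H>95)&(H<130)&(S>90)),("green",(H>40)&(H<85)&(S>100)),("red",((H<8)|(H>172))&(S>120))]:
    m=m&(q["depth"]>0)&(np.abs(W[...,0]-.5)<.09)&(W[...,1]>-.25)&(W[...,1]<.42)&(W[...,2]<.1)
    k,l,st,c=cv2.connectedComponentsWithStats(m.astype(np.uint8))
    for i in range(1,k):
        if st[i][4]>5: w=W[l==i]; print(n,st[i][4],w.mean(0).round(4),w[:,2].max().round(3),cv2.minAreaRect((w[:,:2]*1000).astype(np.float32)))
save(q,"crop2.png",(250,150,400,390),(500,600)[:0] or (375,600))
```

```text
base [[0.6022, 0.3059], [0.5868, -0.077], [0.4458, -0.0732], [0.4589, 0.3114]]
heads [[0.5331, 0.1486], [0.5321, 0.1098], [0.5284, 0.0297], [0.5266, -0.01]]
pipe [[0.5291, 0.0689]]
shelf [[0.4654, 0.1694], [0.4584, -0.0286]]
shelftopribs [[0.465, 0.1688], [0.4581, -0.0283]]
handle [[0.5403, 0.3815], [0.5379, 0.3189]]
lid [[0.575, -0.0852], [0.5823, -0.2019], [0.3853, -0.2172], [0.3754, -0.1001]]
fork top pts 157 ((440.59820556640625, -56.76661682128906), (80.1529312133789, 202.03099060058594), 7.527625560760498) 1.3625973142596255
green 221 [ 0.4519 -0.1521  0.0352] 0.04 ((451.7760314941406, -150.6702880859375), (77.15560913085938, 15.480642318725586), 14.96528434753418)
red 67 [0.5383 0.3471 0.0817] 0.087 ((539.8169555664062, 347.11346435546875), (60.418304443359375, 15.08004093170166), 87.42756652832031)
```

View pics/crop2.png

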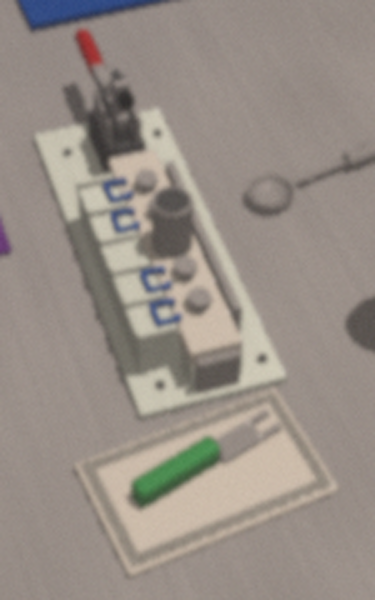

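All four clips are present. The side crop agrees with the top: large fork on the white lid, red handle lying out to +y. Fixture origin is about (0.5285, 0.069), yaw -2.15°. Start with the clamp.

```bash
cat >> h.py <<'E'
from scipy.spatial.transform import Rotation as Ro
F0=np.array([.5285,.069,0]);FY=np.deg2rad(-2.15)
FR=Ro.from_euler("z",FY).as_matrix()
fx=lambda x,y,z:F0+FR@np.array([x,y,z])
def delta(pos,yaw):  # tool down, y axis at angle yaw deg (mod 180)
    o=env.get_obs(); T=np.array(o["tool_rot"]); 
    best=None
    for a in (yaw,yaw+180):
        a=np.deg2rad(a); y=np.array([np.cos(a),np.sin(a),0]); z=np.array([0,0,-1.]); x=np.cross(y,z)
        r=Ro.from_matrix(np.stack([x,y,z],1)@T.T).as_rotvec(degrees=True)
        if best is None or np.linalg.norm(r)<np.linalg.norm(best): best=r
    print("t",round(float(o["time"]),2),"tcp",np.round(o["tool_pos"],4),"move cm",((np.array(pos)-o["tool_pos"])*100).round(2),"rot deg",best.round(2),"j6",np.round(o["joints"],2),"open",o["opening"],"F",np.round(o["wrist_force"],1))
E
python3 - <<'E'
from h import *
g=fx(0,.288,.0); print(g); delta([g[0],g[1],.055],-2.15)
E
```

```text
[0.53930454 0.35679726 0.        ]
t 1.25 tcp [0.2019 0.6179 0.2101] move cm [ 33.74 -26.11 -15.51] rot deg [  0.     0.   -74.06] j6 [ 1.17  0.12  1.65 -0.    1.37 -0.08] open 0.08518932510480434 F [-0.2  0.1 -0.3]
```

Call:
jog_arm([
  {"jaw": -1, "translation": [3.6, -2.8, 0], "rotation": [0, 0, -8.2]},
  {"jaw": -1, "translation": [3.6, -2.8, 0], "rotation": [0, 0, -8.2]},
  {"jaw": -1, "translation": [3.6, -2.8, 0], "rotation": [0, 0, -8.2]},
  {"jaw": -1, "translation": [3.6, -2.8, 0], "rotation": [0, 0, -8.2]},
  {"jaw": -1, "translation": [3.6, -2.8, 0], "rotation": [0, 0, -8.2]},
  {"jaw": -1, "translation": [3.6, -2.8, 0], "rotation": [0, 0, -8.2]},
  {"jaw": -1, "translation": [3.6, -2.8, 0], "rotation": [0, 0, -8.2]},
  {"jaw": -1, "translation": [3.6, -2.8, 0], "rotation": [0, 0, -8.2]},
], force=50)

```text
time: 2.05
tool_pos: [0.4912, 0.3925, 0.2103]
tool_rot: [[-0.104, 0.995, 0.0], [0.995, 0.104, 0.0], [0.0, 0.0, -1.0]]
wrist_force: [0.9, 0.9, -0.1]
opening: 0.0856
finger_force: 0.0
```

Call:
jog_arm([
  {"jaw": -1, "translation": [3.6, -2.8, -2], "rotation": [0, 0, -8.4]},
  {"jaw": -1, "translation": [1.3, -0.9, -3.5], "rotation": [0, 0, 0]},
  {"jaw": -1, "translation": [0, 0, -4], "rotation": [0, 0, 0]},
])

```text
time: 2.35
tool_pos: [0.5424, 0.3555, 0.1161]
tool_rot: [[0.04, 0.999, 0.004], [0.999, -0.04, 0.002], [0.002, 0.004, -1.0]]
wrist_force: [-0.3, 0.5, -0.2]
opening: 0.0854
finger_force: 0.0
```

Run:
```python
from h import *
g=fx(0,.288,.0); delta([g[0],g[1],.055],-2.15)
p=snap("side"); save(p,"s3.png",(240,100,400,220),(800,600))
```

```text
t 2.35 tcp [0.5424 0.3555 0.1161] move cm [-0.31  0.13 -6.11] rot deg [-0.11  0.25  0.16] j6 [ 0.5   0.19  1.74 -0.    1.21  0.54] open 0.08537265761677289 F [-0.3  0.5 -0.2]
```

View pics/s3.png

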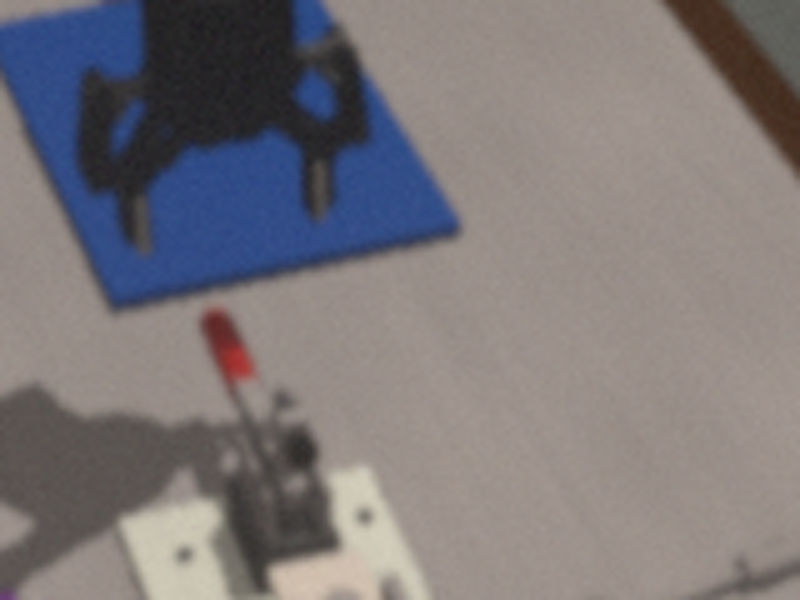

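The open fingers straddle the red handle, crop px (225,340). Descend and pinch.

Call:
jog_arm([
  {"jaw": -1, "translation": [-0.3, 0.1, -3], "rotation": [0, 0, 0]},
  {"jaw": 0, "translation": [0, 0, -3.1], "rotation": [0, 0, 0]},
  {"jaw": 1, "translation": [0, 0, 0], "rotation": [0, 0, 0]},
  {"jaw": 1, "translation": [0, 0, 0], "rotation": [0, 0, 0]},
  {"jaw": 1, "translation": [0, 0, 0], "rotation": [0, 0, 0]},
  {"jaw": 1, "translation": [0, 0, 0], "rotation": [0, 0, 0]},
], force=40)

```text
time: 3.0
tool_pos: [0.5384, 0.3589, 0.0573]
tool_rot: [[0.036, 0.999, 0.007], [0.999, -0.036, 0.002], [0.003, 0.006, -1.0]]
wrist_force: [13.1, -0.9, 3.0]
opening: 0.0123
finger_force: 5.8
```

Call:
jog_arm([
  {"jaw": 1, "translation": [0, 0, 0], "rotation": [0, 0, 0]},
  {"jaw": 1, "translation": [0, 0, 0], "rotation": [0, 0, 0]},
])

```text
time: 3.2
tool_pos: [0.5394, 0.3596, 0.0595]
tool_rot: [[0.036, 0.999, 0.008], [0.999, -0.036, 0.004], [0.004, 0.008, -1.0]]
wrist_force: [0.3, -0.9, 8.5]
opening: 0.0
finger_force: 4.1
```

Run:
```python
from h import *
g=fx(0,.288,.0); delta([g[0],g[1],.055],-2.15)
p=snap("side"); save(p,"s4.png",(240,100,360,190),(800,600))
```

```text
t 3.2 tcp [0.5394 0.3596 0.0595] move cm [-0.01 -0.28 -0.45] rot deg [-0.23  0.47 -0.06] j6 [ 0.51  0.25  1.78 -0.    1.11  0.54] open 4.891558448104461e-05 F [ 0.3 -0.9  8.5]
```

View pics/s4.png

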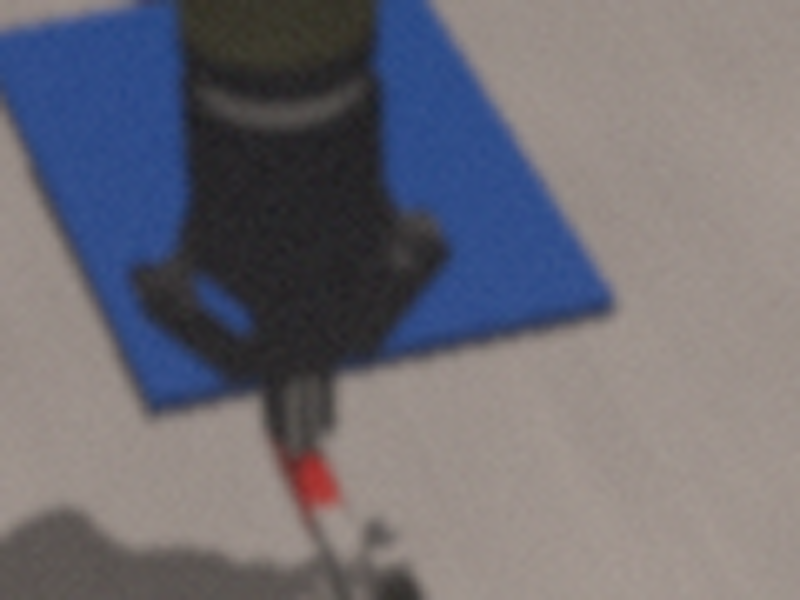

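The fingers slipped shut above the handle, which shows below the pads at (310,480): I was too high. Go up, open, and go deeper.

Call:
jog_arm([
  {"jaw": -1, "translation": [0, 0, 4.5], "rotation": [0, 0, 0]},
  {"jaw": -1, "translation": [0, 0, 0], "rotation": [0, 0, 0]},
  {"jaw": -1, "translation": [0, 0, 0], "rotation": [0, 0, 0]},
  {"jaw": -1, "translation": [0, 0, 0], "rotation": [0, 0, 0]},
  {"jaw": -1, "translation": [0, 0, 0], "rotation": [0, 0, 0]},
])

```text
time: 3.75
tool_pos: [0.5352, 0.3575, 0.0981]
tool_rot: [[0.037, 0.999, -0.002], [0.999, -0.037, -0.001], [-0.001, -0.002, -1.0]]
wrist_force: [0.6, 0.5, 0.4]
opening: 0.0725
finger_force: 0.0
```

Call:
jog_arm([
  {"jaw": -1, "translation": [0, 0, -3], "rotation": [0, 0, 0]},
  {"jaw": -1, "translation": [0, 0, -2.8], "rotation": [0, 0, 0]},
  {"jaw": 1, "translation": [0, 0, 0], "rotation": [0, 0, 0]},
  {"jaw": 1, "translation": [0, 0, 0], "rotation": [0, 0, 0]},
  {"jaw": 1, "translation": [0, 0, 0], "rotation": [0, 0, 0]},
  {"jaw": 1, "translation": [0, 0, 0], "rotation": [0, 0, 0]},
  {"jaw": 1, "translation": [0, 0, 0], "rotation": [0, 0, 0]},
], force=40)

```text
time: 4.45
tool_pos: [0.5394, 0.3585, 0.0438]
tool_rot: [[0.036, 0.999, 0.008], [0.999, -0.036, 0.002], [0.002, 0.008, -1.0]]
wrist_force: [7.4, -0.6, -0.6]
opening: 0.0174
finger_force: 41.3
```

Handle is gripped (17 mm). Follow the arc up.

Call:
jog_arm([
  {"jaw": 1, "translation": [0, -0.13, 1.83], "rotation": [0, 0, 0]},
  {"jaw": 1, "translation": [-0.02, -0.49, 1.76], "rotation": [0, 0, 0]},
  {"jaw": 1, "translation": [-0.03, -0.83, 1.63], "rotation": [0, 0, 0]},
  {"jaw": 1, "translation": [-0.04, -1.14, 1.44], "rotation": [0, 0, 0]},
  {"jaw": 1, "translation": [-0.05, -1.4, 1.18], "rotation": [0, 0, 0]},
  {"jaw": 1, "translation": [-0.06, -1.61, 0.88], "rotation": [0, 0, 0]},
  {"jaw": 1, "translation": [0, 0, 0], "rotation": [0, 0, 0]},
])

```text
time: 5.15
tool_pos: [0.537, 0.2997, 0.1299]
tool_rot: [[0.039, 0.999, 0.008], [0.999, -0.039, -0.0], [-0.0, 0.008, -1.0]]
wrist_force: [9.7, -1.6, -7.5]
opening: 0.015
finger_force: 40.6
```

Call:
jog_arm([
  {"jaw": 1, "translation": [-0.07, -1.75, 0.54], "rotation": [0, 0, 0]},
  {"jaw": 1, "translation": [-0.07, -1.82, 0.18], "rotation": [0, 0, 0]},
  {"jaw": 1, "translation": [0, -0.5, 0], "rotation": [0, 0, 0]},
  {"jaw": 1, "translation": [0, -0.3, 0], "rotation": [0, 0, 0]},
  {"jaw": 1, "translation": [0, 0, 0], "rotation": [0, 0, 0]},
])

```text
time: 5.65
tool_pos: [0.5324, 0.2581, 0.1356]
tool_rot: [[0.037, 0.999, 0.0], [0.999, -0.037, 0.0], [0.0, 0.0, -1.0]]
wrist_force: [0.0, -0.5, -0.2]
opening: 0.0003
finger_force: 0.0
```

Run:
```python
from h import *
g=fx(0,.198,.0); delta([g[0],g[1],.138],-2.15)
p=snap("side"); save(p,"s5.png",(240,90,400,210),(800,600))
```

```text
t 5.65 tcp [0.5324 0.2581 0.1356] move cm [0.35 0.87 0.24] rot deg [-0.02  0.   -0.04] j6 [0.36 0.05 1.85 0.   1.23 0.4 ] open 0.00032907626452011163 F [ 0.  -0.5 -0.2]
```

View pics/s5.png

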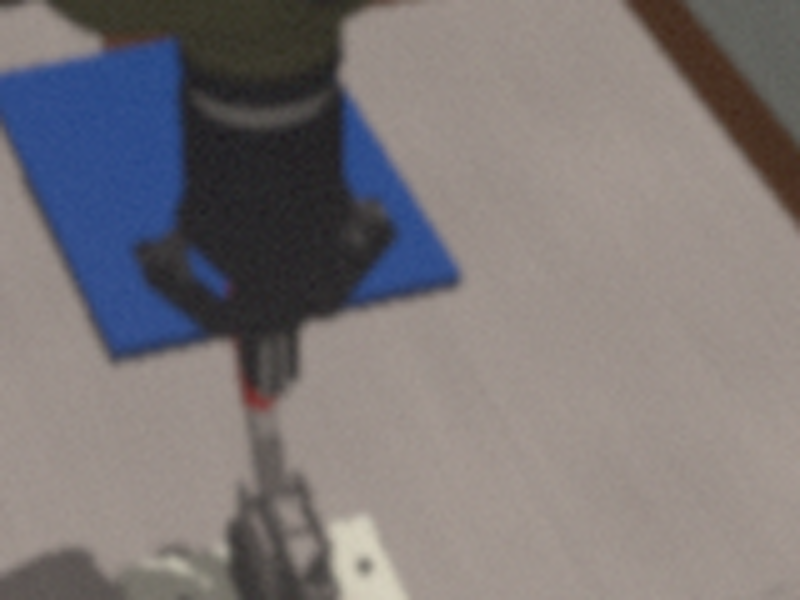

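The fingers slipped past: the handle, crop px (245,370), is now behind the shut fingers, near upright. I'll go over it and push it home from the +y side with closed fingers.

Call:
jog_arm([
  {"jaw": 1, "translation": [0, -0.5, 4.5], "rotation": [0, 0, 0]},
  {"jaw": 1, "translation": [0, 0, 4.5], "rotation": [0, 0, 0]},
  {"jaw": 1, "translation": [0.3, 4.2, 0], "rotation": [0, 0, 0]},
  {"jaw": 1, "translation": [0.3, 4.2, 0], "rotation": [0, 0, 0]},
  {"jaw": 1, "translation": [0.2, 4.0, 0], "rotation": [0, 0, 0]},
  {"jaw": 1, "translation": [0, 0, -4.6], "rotation": [0, 0, 0]},
  {"jaw": 1, "translation": [0, 0, -4.6], "rotation": [0, 0, 0]},
  {"jaw": 1, "translation": [0, -1.5, 0], "rotation": [0, 0, 0]},
])

```text
time: 6.5
tool_pos: [0.5351, 0.3612, 0.1245]
tool_rot: [[0.033, 0.999, -0.013], [0.999, -0.033, -0.007], [-0.007, -0.013, -1.0]]
wrist_force: [-0.4, -0.6, -1.1]
opening: -0.0003
finger_force: 0.0
```

Call:
jog_arm([
  {"jaw": 1, "translation": [0, -1.5, 0], "rotation": [0, 0, 0]},
  {"jaw": 1, "translation": [0, -1.5, 0], "rotation": [0, 0, 0]},
  {"jaw": 1, "translation": [0, -1.5, 0], "rotation": [0, 0, 0]},
  {"jaw": 1, "translation": [0, 0, 0], "rotation": [0, 0, 0]},
])

```text
time: 6.9
tool_pos: [0.5421, 0.3153, 0.1366]
tool_rot: [[0.039, 0.999, 0.004], [0.999, -0.039, 0.001], [0.002, 0.004, -1.0]]
wrist_force: [0.3, 0.2, 0.5]
opening: 0.0001
finger_force: 0.0
```

Call:
jog_arm([
  {"jaw": 1, "translation": [-0.1, -1.0, -0.5], "rotation": [0, 0, 0]},
  {"jaw": 1, "translation": [0, -1.0, 0], "rotation": [0, 0, 0]},
  {"jaw": 1, "translation": [0, -0.6, 0], "rotation": [0, 0, 0]},
  {"jaw": 1, "translation": [0, -0.3, 0], "rotation": [0, 0, 0]},
  {"jaw": 1, "translation": [0, 0, 0], "rotation": [0, 0, 0]},
])

```text
time: 7.4
tool_pos: [0.5398, 0.2878, 0.1291]
tool_rot: [[0.037, 0.999, 0.001], [0.999, -0.037, -0.0], [-0.0, 0.001, -1.0]]
wrist_force: [-0.9, -0.3, 4.5]
opening: -0.0002
finger_force: 0.0
```

Run:
```python
from h import *
delta([.54,.2855,.13],-2.15)
p=snap("side"); save(p,"s6.png",(240,90,400,210),(600,450))
W=cloud(p);H,S,V=cv2.split(cv2.cvtColor(p["frame"],cv2.COLOR_RGB2HSV))
m=((H<8)|(H>172))&(S>120)&(p["depth"]>0)&(np.abs(W[...,1]-.3)<.15)&(W[...,2]<.25); w=W[m]; print(len(w),w.mean(0) if len(w) else 0,w.min(0),w.max(0))
```

```text
t 7.4 tcp [0.5398 0.2878 0.1291] move cm [ 0.02 -0.23  0.09] rot deg [ 0.    0.05 -0.04] j6 [ 0.4   0.1   1.81 -0.    1.22  0.44] open -0.00019636708868175115 F [-0.9 -0.3  4.5]
119 [0.5350227  0.25922928 0.16684234] [0.52803172 0.25240148 0.1301784 ] [0.54338724 0.26827825 0.19571452]
```

View pics/s6.png

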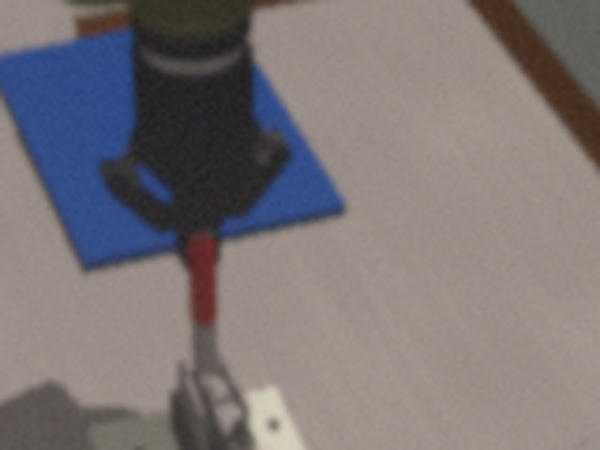

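Handle is upright (red from z 0.13 to 0.196, vertical at crop (203,280)). A last nudge, then retreat and fly to the fork.

Call:
jog_arm([
  {"jaw": 1, "translation": [0, -0.4, 0], "rotation": [0, 0, 0]},
  {"jaw": 1, "translation": [0, 0, 0], "rotation": [0, 0, 0]},
  {"jaw": 1, "translation": [0, 2.5, 0], "rotation": [0, 0, 0]},
  {"jaw": 1, "translation": [0, 0.3, 5], "rotation": [0, 0, 0]},
  {"jaw": -1, "translation": [0, 0, 5], "rotation": [0, 0, 0]},
  {"jaw": -1, "translation": [0, 0, 2], "rotation": [0, 0, 0]},
])

```text
time: 8.05
tool_pos: [0.5412, 0.3133, 0.2534]
tool_rot: [[0.036, 0.999, 0.006], [0.999, -0.036, 0.003], [0.003, 0.006, -1.0]]
wrist_force: [0.7, 0.0, 0.8]
opening: 0.0285
finger_force: 0.0
```

Call:
jog_arm([
  {"jaw": -1, "translation": [-0.9, -4.6, 0], "rotation": [0, 0, -8.1]},
  {"jaw": -1, "translation": [-0.9, -4.6, 0], "rotation": [0, 0, -8.1]},
  {"jaw": -1, "translation": [-0.9, -4.6, 0], "rotation": [0, 0, -8.1]},
  {"jaw": -1, "translation": [-0.9, -4.6, 0], "rotation": [0, 0, -8.1]},
  {"jaw": -1, "translation": [-0.9, -4.6, 0], "rotation": [0, 0, -8.1]},
  {"jaw": -1, "translation": [-0.9, -4.6, 0], "rotation": [0, 0, -8.1]},
  {"jaw": -1, "translation": [-0.9, -4.6, 0], "rotation": [0, 0, -8.1]},
  {"jaw": -1, "translation": [-0.9, -4.6, 0], "rotation": [0, 0, -8.1]},
])

```text
time: 8.85
tool_pos: [0.4665, -0.0575, 0.2474]
tool_rot: [[0.922, 0.388, -0.001], [0.388, -0.922, -0.0], [-0.001, -0.0, -1.0]]
wrist_force: [0.7, -0.1, 0.3]
opening: 0.0856
finger_force: 0.0
```

Run:
```python
from h import *
p=snap("top");q=snap("side")
for p,zz in((p,.034),(q,.034)):
    W=cloud(p);H,S,V=cv2.split(cv2.cvtColor(p["frame"],cv2.COLOR_RGB2HSV))
    m=(H>40)&(H<85)&(S>100)&(p["depth"]>0)&(np.abs(W[...,0]-.48)<.14)&(np.abs(W[...,1]+.15)<.1)&(W[...,2]<.1)
    v,u=np.nonzero(m);P=np.array([onplane(p,a,b,zz) for a,b in zip(u,v)])
    if len(u): print(len(u),W[m].mean(0).round(4),cv2.minAreaRect((P[:,:2]*1000).astype(np.float32)),cv2.minAreaRect((W[m][:,:2]*1000).astype(np.float32)))
W=cloud(q);H,S,V=cv2.split(cv2.cvtColor(q["frame"],cv2.COLOR_RGB2HSV))
m=((H<8)|(H>172))&(S>120)&(q["depth"]>0)&(np.abs(W[...,1]-.3)<.15)&(W[...,2]<.25); w=W[m]
print("red",len(w),w.mean(0).round(4),"dy/dz,dx/dz",np.polyfit(w[:,2],w[:,:2],1)[0].round(3))
delta([.452,-.148,.004],105)
```

```text
64 [ 0.431  -0.1488  0.0304] ((430.8007507324219, -149.6422576904297), (35.52717971801758, 17.284448623657227), 11.950773239135742) ((431.08062744140625, -150.55577087402344), (35.87273025512695, 15.175126075744629), 11.681291580200195)
218 [ 0.4518 -0.1521  0.0351] ((452.3280334472656, -151.2994384765625), (78.66886138916016, 15.072601318359375), 15.121077537536621) ((452.32415771484375, -151.2152557373047), (79.00313568115234, 16.16049575805664), 15.551911354064941)
red 5 [0.53   0.2652 0.1896] dy/dz,dx/dz [-0.119  0.359]
t 8.95 tcp [ 0.4662 -0.0603  0.2473] move cm [ -1.42  -8.77 -24.33] rot deg [ 0.09 -0.1  -7.6 ] j6 [-0.24 -0.31  1.99 -0.    1.46  0.93] open 0.0853178551058067 F [ 0.8 -0.1  0.6]
```

Fork is unmoved at (0.452, -0.150), yaw 15°. Descend onto it.

Call:
jog_arm([
  {"jaw": -0.5, "translation": [-0.8, -4.5, -1], "rotation": [0, 0, -7.6]},
  {"jaw": -0.5, "translation": [-0.6, -4.4, -1], "rotation": [0, 0, 0]},
  {"jaw": -0.5, "translation": [0, 0, -4.6], "rotation": [0, 0, 0]},
  {"jaw": -0.5, "translation": [0, 0, -4.6], "rotation": [0, 0, 0]},
  {"jaw": -0.5, "translation": [0, 0, -4.6], "rotation": [0, 0, 0]},
  {"jaw": -0.5, "translation": [0, 0, -4], "rotation": [0, 0, 0]},
  {"jaw": -0.5, "translation": [0, 0, 0], "rotation": [0, 0, 0]},
])

```text
time: 9.65
tool_pos: [0.4479, -0.142, 0.0433]
tool_rot: [[0.963, 0.268, -0.013], [0.269, -0.963, 0.006], [-0.011, -0.009, -1.0]]
wrist_force: [-1.0, 0.5, 0.1]
opening: 0.0638
finger_force: 0.0
```

Run:
```python
from h import *
delta([.452,-.149,.005],105)
p=snap("side"); save(p,"s7.png",(260,260,420,380),(600,450))
```

```text
t 9.65 tcp [ 0.4479 -0.142   0.0433] move cm [ 0.41 -0.7  -3.83] rot deg [-0.34 -0.77 -0.57] j6 [-0.42 -0.1   2.18 -0.    1.08  0.88] open 0.06378281096864201 F [-1.   0.5  0.1]
```

View pics/s7.png

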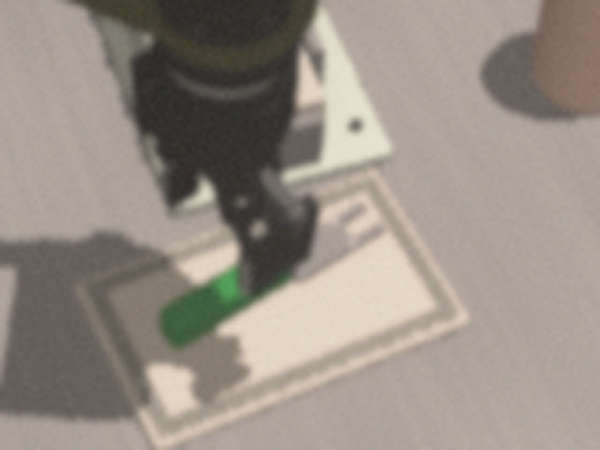

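The gripper straddles the handle, crop px (235,290). Down further, then check.

Call:
jog_arm([
  {"jaw": -0.5, "translation": [0, 0, -2], "rotation": [0, 0, 0]},
  {"jaw": -0.5, "translation": [0, 0, -1.7], "rotation": [0, 0, 0]},
  {"jaw": -0.5, "translation": [0, 0, 0], "rotation": [0, 0, 0]},
  {"jaw": -0.5, "translation": [0, 0, 0], "rotation": [0, 0, 0]},
], force=80)

```text
time: 10.1
tool_pos: [0.4551, -0.1453, 0.0156]
tool_rot: [[0.963, 0.268, 0.003], [0.268, -0.963, -0.001], [0.002, 0.002, -1.0]]
wrist_force: [1.1, -0.6, 0.3]
opening: 0.064
finger_force: 0.0
```

Call:
jog_arm([
  {"jaw": -0.5, "translation": [-0.3, -0.3, -1.0], "rotation": [0, 0, 0]},
  {"jaw": -0.5, "translation": [0, 0, 0], "rotation": [0, 0, 0]},
  {"jaw": 1, "translation": [0, 0, 0], "rotation": [0, 0, 0]},
  {"jaw": 1, "translation": [0, 0, 0], "rotation": [0, 0, 0]},
  {"jaw": 1, "translation": [0, 0, 0], "rotation": [0, 0, 0]},
  {"jaw": 1, "translation": [0, 0, 0], "rotation": [0, 0, 0]},
  {"jaw": 1, "translation": [0, 0, 0], "rotation": [0, 0, 0]},
], force=80)

```text
time: 10.8
tool_pos: [0.4509, -0.1481, 0.0041]
tool_rot: [[0.964, 0.267, 0.001], [0.267, -0.964, -0.0], [0.0, 0.001, -1.0]]
wrist_force: [-1.4, 1.0, 4.3]
opening: 0.0172
finger_force: 79.8
```

Fork gripped. Lift, turn to fixture yaw, and go ahead of slot 1.

Call:
jog_arm([
  {"jaw": 1, "translation": [0, 0, 2], "rotation": [0, 0, 0]},
  {"jaw": 1, "translation": [0, 0, 4], "rotation": [0, 0, 0]},
  {"jaw": 1, "translation": [0, 0, 4], "rotation": [0, 0, 0]},
  {"jaw": 1, "translation": [-3, 3, 0], "rotation": [0, 0, -6]},
  {"jaw": 1, "translation": [-3, 3, 0], "rotation": [0, 0, -6]},
  {"jaw": 1, "translation": [-3, 3, 0], "rotation": [0, 0, -5.6]},
  {"jaw": 1, "translation": [-1, 2, 0], "rotation": [0, 0, 0]},
  {"jaw": 1, "translation": [0, 0, 0], "rotation": [0, 0, 0]},
])

```text
time: 11.6
tool_pos: [0.3488, -0.0361, 0.1023]
tool_rot: [[0.999, -0.034, -0.0], [-0.034, -0.999, 0.001], [-0.0, -0.001, -1.0]]
wrist_force: [0.8, -0.2, -1.4]
opening: 0.0177
finger_force: 79.2
```

Run:
```python
from h import *
g=fx(-.184,-.080,0); delta([g[0],g[1],.0575],87.85)
p=snap("side"); save(p,"s8.png",(200,130,400,330),(600,600))
W=cloud(p);H,S,V=cv2.split(cv2.cvtColor(p["frame"],cv2.COLOR_RGB2HSV))
m=((H<8)|(H>172))&(S>120)&(p["depth"]>0)&(np.abs(W[...,1]-.3)<.15)&(W[...,2]<.25); w=W[m]
print("red",len(w),w.mean(0).round(4),"dx/dz,dy/dz",np.polyfit(w[:,2],w[:,:2],1)[0].round(3))
```

```text
t 11.6 tcp [ 0.3488 -0.0361  0.1023] move cm [-0.72  3.21 -4.48] rot deg [-0.03 -0.02 -0.21] j6 [-0.26 -0.53  2.39  0.    1.28  1.35] open 0.017685623116273946 F [ 0.8 -0.2 -1.4]
red 111 [0.5353 0.2602 0.1667] dx/dz,dy/dz [0.004 0.053]
```

View pics/s8.png

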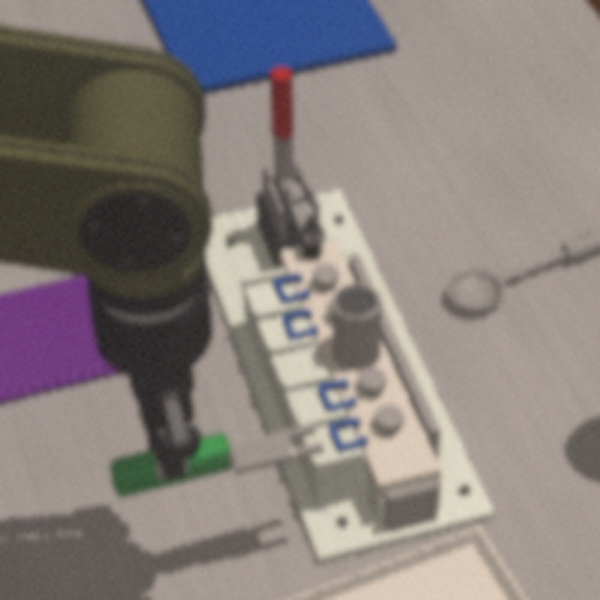

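Handle upright, fork held straight and level, tips near crop (310,440). Line up with slot 1.

Call:
jog_arm([
  {"jaw": 1, "translation": [-0.8, 3.2, 0], "rotation": [0, 0, -0.2]},
  {"jaw": 1, "translation": [0, 0, -2.5], "rotation": [0, 0, 0]},
  {"jaw": 1, "translation": [0, 0, -2], "rotation": [0, 0, 0]},
  {"jaw": 1, "translation": [0, 0, 0], "rotation": [0, 0, 0]},
  {"jaw": 1, "translation": [0, 0, 0], "rotation": [0, 0, 0]},
], force=110)

```text
time: 12.15
tool_pos: [0.3426, -0.0063, 0.0584]
tool_rot: [[0.999, -0.041, -0.001], [-0.041, -0.999, 0.0], [-0.001, 0.0, -1.0]]
wrist_force: [-0.3, -0.2, -1.3]
opening: 0.0166
finger_force: 111.2
```

Run:
```python
from h import *
g=fx(-.184,-.080,0); delta([g[0],g[1],.0575],87.85)
p=snap("top"); save(p,"t9.png",(250,195,410,315),(800,600))
```

```text
t 12.15 tcp [ 0.3426 -0.0063  0.0584] move cm [-0.1   0.23 -0.09] rot deg [-0.   -0.07  0.18] j6 [-0.18 -0.5   2.45 -0.    1.19  1.44] open 0.016601120603259238 F [-0.3 -0.2 -1.3]
```

View pics/t9.png

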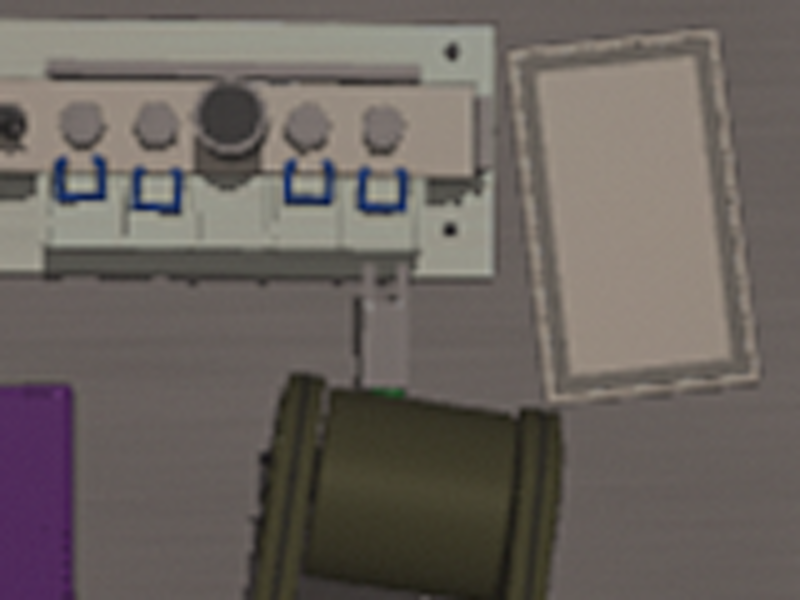

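Tines are centred at px (388,262), clip 1 at (384,190), so about 2 mm to the left. Adjust and push.

Call:
jog_arm([
  {"jaw": 1, "translation": [0, 0.2, -0.1], "rotation": [0, 0, 0.2]},
  {"jaw": 1, "translation": [1, -0.04, 0], "rotation": [0, 0, 0]},
  {"jaw": 1, "translation": [1, -0.04, 0], "rotation": [0, 0, 0]},
  {"jaw": 1, "translation": [1, -0.04, 0], "rotation": [0, 0, 0]},
  {"jaw": 1, "translation": [0.7, -0.03, 0], "rotation": [0, 0, 0]},
  {"jaw": 1, "translation": [0.7, -0.03, 0], "rotation": [0, 0, 0]},
])

```text
time: 12.8
tool_pos: [0.3874, -0.0058, 0.0581]
tool_rot: [[0.999, -0.037, 0.001], [-0.037, -0.999, -0.0], [0.001, 0.0, -1.0]]
wrist_force: [-0.5, 0.4, -1.0]
opening: 0.0162
finger_force: 111.2
```

Call:
jog_arm([
  {"jaw": 1, "translation": [0.5, -0.02, 0], "rotation": [0, 0, 0]},
  {"jaw": 1, "translation": [0.4, -0.02, 0], "rotation": [0, 0, 0]},
  {"jaw": 1, "translation": [0, 0, 0], "rotation": [0, 0, 0]},
])

```text
time: 13.1
tool_pos: [0.3948, -0.006, 0.057]
tool_rot: [[0.999, -0.036, -0.003], [-0.036, -0.999, 0.0], [-0.003, -0.0, -1.0]]
wrist_force: [-2.5, 0.3, -0.3]
opening: 0.0164
finger_force: 111.3
```

Call:
jog_arm([
  {"jaw": 1, "translation": [0.4, -0.01, 0], "rotation": [0, 0, 0]},
  {"jaw": 1, "translation": [0.3, -0.01, 0], "rotation": [0, 0, 0]},
  {"jaw": 1, "translation": [0, 0, 0], "rotation": [0, 0, 0]},
])

```text
time: 13.4
tool_pos: [0.4034, -0.0063, 0.0578]
tool_rot: [[0.999, -0.037, 0.002], [-0.037, -0.999, -0.0], [0.002, 0.0, -1.0]]
wrist_force: [-0.3, -0.8, -2.0]
opening: 0.0164
finger_force: 111.2
```

Call:
jog_arm([
  {"jaw": 1, "translation": [0.3, -0.01, 0], "rotation": [0, 0, 0]},
  {"jaw": 1, "translation": [0, 0, 0], "rotation": [0, 0, 0]},
])

```text
time: 13.6
tool_pos: [0.4036, -0.0062, 0.0568]
tool_rot: [[0.999, -0.036, -0.005], [-0.036, -0.999, 0.0], [-0.005, -0.0, -1.0]]
wrist_force: [-7.3, -0.4, 2.5]
opening: 0.0161
finger_force: 111.6
```

```bash
cat >> h.py <<'E'
def clips(p):
    W=cloud(p);H,S,V=cv2.split(cv2.cvtColor(p["frame"],cv2.COLOR_RGB2HSV))
    m=(H>95)&(H<130)&(S>90)&(p["depth"]>0)&(np.abs(W[...,0]-.5)<.05)&(np.abs(W[...,1]-.07)<.12)
    n,l,st,c=cv2.connectedComponentsWithStats(m.astype(np.uint8),connectivity=8)
    for i in range(1,n):
        if st[i][4]>2:
            v,u=np.nonzero(l==i); P=np.array([FR.T@(onplane(p,a,b,.066)-F0) for a,b in zip(u,v)])
            print("clip y",P[:,1].mean().round(4),"x range",P[:,0].min().round(4),P[:,0].max().round(4),"n",len(u))
E
python3 - <<'E'
from h import *
p=snap("top"); clips(p); delta([0,0,0],87.85)
save(p,"t10.png",(250,195,410,315),(800,600))
E
```

```text
clip y -0.0696 x range 0.0055 0.0109 n 3
clip y -0.0712 x range -0.0106 -0.0025 n 8
clip y -0.0886 x range -0.0104 -0.005 n 5
clip y 0.0821 x range -0.0391 -0.0175 n 34
clip y -0.0404 x range -0.0404 -0.0188 n 36
clip y 0.0394 x range -0.0464 -0.0251 n 26
t 13.65 tcp [ 0.4036 -0.0062  0.0567] move cm [-40.36   0.62  -5.67] rot deg [-0.02 -0.3  -0.07] j6 [-0.15 -0.3   2.32 -0.    1.13  1.46] open 0.01673635469794732 F [-7.3  0.3  1.7]
```

View pics/t10.png

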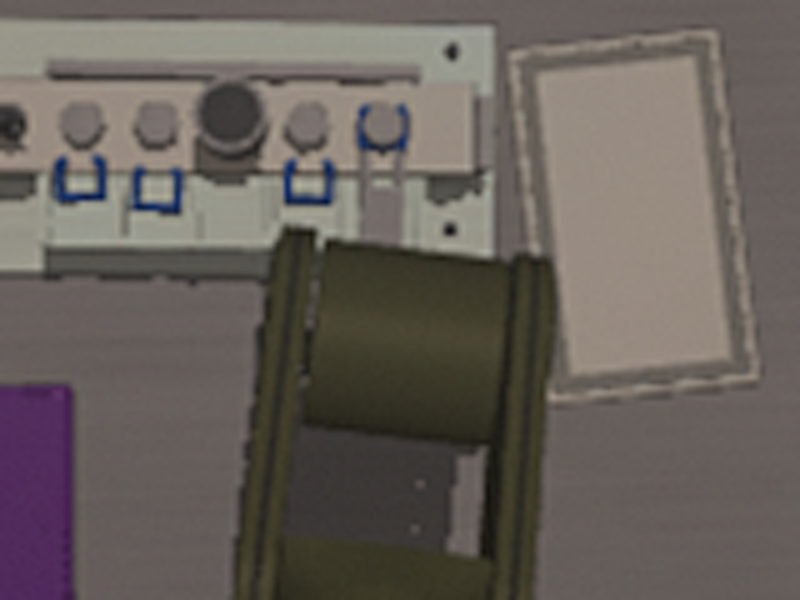

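Clip 1 is around its neck, lips at px (384,105), on the far side. Push slightly more to confirm the hard stop.

Call:
jog_arm([
  {"jaw": 1, "translation": [0.2, -0.01, 0], "rotation": [0, 0, 0]},
  {"jaw": 1, "translation": [0.1, 0, 0], "rotation": [0, 0, 0]},
  {"jaw": 1, "translation": [0, 0, 0], "rotation": [0, 0, 0]},
])

```text
time: 13.95
tool_pos: [0.4035, -0.0061, 0.0556]
tool_rot: [[0.999, -0.036, -0.013], [-0.036, -0.999, 0.001], [-0.013, -0.0, -1.0]]
wrist_force: [-16.5, -0.2, 5.6]
opening: 0.0158
finger_force: 112.1
```

Hard stop at TCP x 0.4035 with 16.5 N. Back off, hop over the rib to slot 2.

Call:
jog_arm([
  {"jaw": 1, "translation": [-2.5, 0.09, 0], "rotation": [0, 0, 0]},
  {"jaw": 1, "translation": [-2.4, 0.09, 0], "rotation": [0, 0, 0]},
  {"jaw": 1, "translation": [0, 0, 1.3], "rotation": [0, 0, 0]},
  {"jaw": 1, "translation": [0.15, 4.0, 0], "rotation": [0, 0, 0]},
  {"jaw": 1, "translation": [0, 0, 0], "rotation": [0, 0, 0]},
  {"jaw": 1, "translation": [0, 0, 0], "rotation": [0, 0, 0]},
])

```text
time: 14.55
tool_pos: [0.3613, 0.0357, 0.0707]
tool_rot: [[0.999, -0.034, 0.001], [-0.034, -0.999, -0.0], [0.001, 0.0, -1.0]]
wrist_force: [0.0, -0.8, -1.7]
opening: 0.0163
finger_force: 111.2
```

Call:
jog_arm([
  {"jaw": 1, "translation": [0, 0, -1.3], "rotation": [0, 0, 0]},
  {"jaw": 1, "translation": [0, 0, 0], "rotation": [0, 0, 0]},
  {"jaw": 1, "translation": [1, -0.04, 0], "rotation": [0, 0, 0]},
  {"jaw": 1, "translation": [1, -0.04, 0], "rotation": [0, 0, 0]},
  {"jaw": 1, "translation": [0.7, -0.03, 0], "rotation": [0, 0, 0]},
  {"jaw": 1, "translation": [0.7, -0.03, 0], "rotation": [0, 0, 0]},
  {"jaw": 1, "translation": [0.7, -0.02, 0], "rotation": [0, 0, 0]},
  {"jaw": 1, "translation": [0.4, -0.02, 0], "rotation": [0, 0, 0]},
])

```text
time: 15.35
tool_pos: [0.4052, 0.0333, 0.0571]
tool_rot: [[0.999, -0.037, -0.004], [-0.037, -0.999, 0.0], [-0.004, 0.0, -1.0]]
wrist_force: [-11.2, -0.6, 1.4]
opening: 0.0164
finger_force: 111.5
```

Call:
jog_arm([
  {"jaw": 1, "translation": [0.2, 0, 0], "rotation": [0, 0, 0]},
  {"jaw": 1, "translation": [0, 0, 0], "rotation": [0, 0, 0]},
  {"jaw": 1, "translation": [0, 0, 0], "rotation": [0, 0, 0]},
])

```text
time: 15.65
tool_pos: [0.4051, 0.0336, 0.0565]
tool_rot: [[0.999, -0.036, -0.008], [-0.036, -0.999, 0.0], [-0.008, -0.0, -1.0]]
wrist_force: [-9.9, 0.3, 3.4]
opening: 0.0163
finger_force: 111.8
```

Call:
jog_arm([
  {"jaw": 1, "translation": [0.2, 0, 0], "rotation": [0, 0, 0]},
  {"jaw": 1, "translation": [0, 0, 0], "rotation": [0, 0, 0]},
  {"jaw": 1, "translation": [-2.6, 0.09, 0], "rotation": [0, 0, 0]},
  {"jaw": 1, "translation": [-2.3, 0.09, 0], "rotation": [0, 0, 0]},
  {"jaw": 1, "translation": [0, 0, 1.3], "rotation": [0, 0, 0]},
  {"jaw": 1, "translation": [0.15, 4.0, 0], "rotation": [0, 0, 0]},
  {"jaw": 1, "translation": [0.15, 4.0, 0], "rotation": [0, 0, 0]},
  {"jaw": 1, "translation": [0, 0, 0], "rotation": [0, 0, 0]},
])

```text
time: 16.45
tool_pos: [0.3645, 0.1184, 0.0712]
tool_rot: [[0.999, -0.032, 0.002], [-0.032, -0.999, 0.002], [0.002, -0.002, -1.0]]
wrist_force: [-0.4, 0.5, -1.5]
opening: 0.0165
finger_force: 111.2
```

Run:
```python
from h import *
delta([.4081-.044,.1138+.0016,.0575],87.85); p=snap("top"); clips(p)
```

```text
t 16.45 tcp [0.3645 0.1184 0.0712] move cm [-0.04 -0.3  -1.37] rot deg [-0.09  0.11 -0.34] j6 [ 0.17 -0.39  2.35  0.    1.18  1.77] open 0.016506537143984566 F [-0.4  0.5 -1.5]
clip y -0.0375 x range -0.011 -0.003 n 18
clip y -0.0712 x range -0.0106 -0.0025 n 8
clip y -0.0876 x range -0.0104 -0.005 n 6
clip y 0.0818 x range -0.0391 -0.0175 n 35
clip y 0.0394 x range -0.0464 -0.0251 n 26
```

Call:
jog_arm([
  {"jaw": 1, "translation": [0, 0, 0], "rotation": [0, 0, 0]},
  {"jaw": 1, "translation": [0, 0, 0], "rotation": [0, 0, 0]},
])

```text
time: 16.7
tool_pos: [0.3641, 0.1146, 0.0703]
tool_rot: [[0.999, -0.038, -0.0], [-0.038, -0.999, -0.0], [-0.0, 0.0, -1.0]]
wrist_force: [0.1, 0.4, -1.0]
opening: 0.0163
finger_force: 111.2
```

Call:
jog_arm([
  {"jaw": 1, "translation": [0, 0.05, -1.3], "rotation": [0, 0, 0]},
  {"jaw": 1, "translation": [0, 0, 0], "rotation": [0, 0, 0]},
  {"jaw": 1, "translation": [1, -0.04, 0], "rotation": [0, 0, 0]},
  {"jaw": 1, "translation": [1, -0.04, 0], "rotation": [0, 0, 0]},
  {"jaw": 1, "translation": [0.7, -0.03, 0], "rotation": [0, 0, 0]},
  {"jaw": 1, "translation": [0.7, -0.03, 0], "rotation": [0, 0, 0]},
  {"jaw": 1, "translation": [0.7, -0.02, 0], "rotation": [0, 0, 0]},
  {"jaw": 1, "translation": [0.4, -0.02, 0], "rotation": [0, 0, 0]},
])

```text
time: 17.5
tool_pos: [0.4086, 0.114, 0.0572]
tool_rot: [[0.999, -0.037, -0.003], [-0.037, -0.999, -0.0], [-0.003, 0.0, -1.0]]
wrist_force: [-11.0, 0.4, 1.5]
opening: 0.0163
finger_force: 111.5
```

Call:
jog_arm([
  {"jaw": 1, "translation": [0.4, 0, 0], "rotation": [0, 0, 0]},
  {"jaw": 1, "translation": [0, 0, 0], "rotation": [0, 0, 0]},
  {"jaw": 1, "translation": [0, 0, 0], "rotation": [0, 0, 0]},
])

```text
time: 17.8
tool_pos: [0.4084, 0.114, 0.0561]
tool_rot: [[0.999, -0.037, -0.013], [-0.037, -0.999, -0.001], [-0.013, 0.001, -1.0]]
wrist_force: [-15.7, 0.2, 8.4]
opening: 0.016
finger_force: 112.4
```

Clip 3 stopped hard where expected. Slot 4 next.

Call:
jog_arm([
  {"jaw": 1, "translation": [-2.6, 0.09, 0], "rotation": [0, 0, 0]},
  {"jaw": 1, "translation": [-2.3, 0.09, 0], "rotation": [0, 0, 0]},
  {"jaw": 1, "translation": [0, 0, 1.3], "rotation": [0, 0, 0]},
  {"jaw": 1, "translation": [0.15, 4.0, 0], "rotation": [0, 0, 0]},
  {"jaw": 1, "translation": [0, 0, 0], "rotation": [0, 0, 0]},
  {"jaw": 1, "translation": [0, 0, 0], "rotation": [0, 0, 0]},
  {"jaw": 1, "translation": [0, 0, 0], "rotation": [0, 0, 0]},
])

```text
time: 18.5
tool_pos: [0.3655, 0.1554, 0.0702]
tool_rot: [[0.999, -0.037, -0.0], [-0.037, -0.999, -0.0], [-0.0, 0.0, -1.0]]
wrist_force: [-0.5, -0.0, -1.1]
opening: 0.016
finger_force: 111.2
```

Call:
jog_arm([
  {"jaw": 1, "translation": [0, 0, -1.25], "rotation": [0, 0, 0]},
  {"jaw": 1, "translation": [0, 0, 0], "rotation": [0, 0, 0]},
  {"jaw": 1, "translation": [1, -0.04, 0], "rotation": [0, 0, 0]},
  {"jaw": 1, "translation": [1, -0.04, 0], "rotation": [0, 0, 0]},
  {"jaw": 1, "translation": [0.7, -0.03, 0], "rotation": [0, 0, 0]},
  {"jaw": 1, "translation": [0.7, -0.03, 0], "rotation": [0, 0, 0]},
  {"jaw": 1, "translation": [0.7, -0.02, 0], "rotation": [0, 0, 0]},
  {"jaw": 1, "translation": [0.4, -0.02, 0], "rotation": [0, 0, 0]},
])

```text
time: 19.3
tool_pos: [0.4102, 0.1539, 0.0576]
tool_rot: [[0.999, -0.037, -0.003], [-0.037, -0.999, -0.0], [-0.003, 0.0, -1.0]]
wrist_force: [-11.6, 0.9, 1.5]
opening: 0.0163
finger_force: 111.5
```

Call:
jog_arm([
  {"jaw": 1, "translation": [0.4, 0, 0], "rotation": [0, 0, 0]},
  {"jaw": 1, "translation": [0, 0, 0], "rotation": [0, 0, 0]},
  {"jaw": 1, "translation": [0, 0, 0], "rotation": [0, 0, 0]},
])

```text
time: 19.6
tool_pos: [0.4099, 0.154, 0.0565]
tool_rot: [[0.999, -0.037, -0.013], [-0.037, -0.999, -0.001], [-0.013, 0.001, -1.0]]
wrist_force: [-17.0, 0.1, 5.5]
opening: 0.0161
finger_force: 112.1
```

Call:
jog_arm([
  {"jaw": 1, "translation": [-2.6, 0.09, 0], "rotation": [0, 0, 0]},
  {"jaw": 1, "translation": [-3.0, 0.09, 0], "rotation": [0, 0, 0]},
  {"jaw": 1, "translation": [-0.5, -1, 3], "rotation": [0, 0, 0]},
  {"jaw": 1, "translation": [0, 0, 0], "rotation": [0, 0, 0]},
])

```text
time: 20.0
tool_pos: [0.3556, 0.1461, 0.0912]
tool_rot: [[0.999, -0.036, 0.007], [-0.036, -0.999, 0.002], [0.007, -0.002, -1.0]]
wrist_force: [1.1, 0.4, -0.6]
opening: 0.0164
finger_force: 111.2
```

Run:
```python
from h import *
p=snap("top"); clips(p); save(p,"t11.png",(235,195,355,285),(800,600))
delta([.4509,-.1481,.0041],87.85)
```

```text
clip y 0.0907 x range -0.0098 -0.0044 n 7
clip y 0.0721 x range -0.0096 -0.0041 n 7
clip y 0.0494 x range -0.0119 -0.0039 n 7
clip y 0.0312 x range -0.0117 -0.0037 n 7
clip y -0.0704 x range -0.0106 -0.0025 n 7
clip y -0.038 x range -0.011 -0.0054 n 17
clip y -0.0876 x range -0.0104 -0.005 n 6
t 20.05 tcp [0.3554 0.1462 0.09  ] move cm [  9.55 -29.43  -8.59] rot deg [-0.08  0.33 -0.04] j6 [ 0.25 -0.42  2.34 -0.    1.21  1.86] open 0.01665533358388063 F [-0.  -0.1 -0.2]
```

View pics/t11.png

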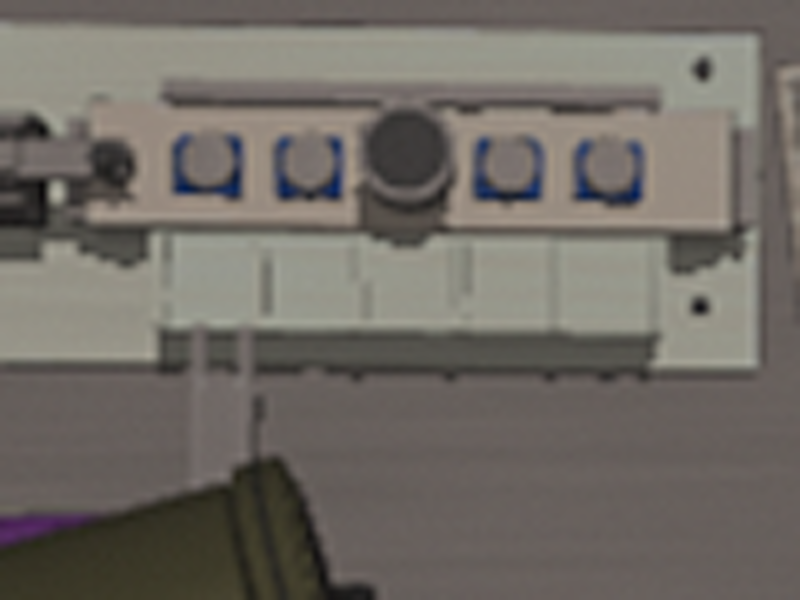

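All four clips sit around their necks, px (207,165), (308,165), (508,168), (608,170), with identical offsets. Take the fork back to the lid.

Call:
jog_arm([
  {"jaw": 1, "translation": [0, -1, 4], "rotation": [0, 0, 0]},
  {"jaw": 1, "translation": [0.6, -2.7, 3], "rotation": [0, 0, 0]},
  {"jaw": 1, "translation": [1.5, -4, 0], "rotation": [0, 0, 0]},
  {"jaw": 1, "translation": [1.5, -4, 0], "rotation": [0, 0, 0]},
  {"jaw": 1, "translation": [1.5, -4, 0], "rotation": [0, 0, 0]},
  {"jaw": 1, "translation": [1.5, -4, 0], "rotation": [0, 0, 0]},
  {"jaw": 1, "translation": [1.5, -4, 0], "rotation": [0, 0, 0]},
  {"jaw": 1, "translation": [1.5, -4, 0], "rotation": [0, 0, 0]},
])

```text
time: 20.85
tool_pos: [0.4502, -0.1333, 0.1569]
tool_rot: [[0.999, -0.037, -0.0], [-0.037, -0.999, 0.0], [-0.0, -0.0, -1.0]]
wrist_force: [0.3, -0.5, -1.0]
opening: 0.0163
finger_force: 111.2
```

Call:
jog_arm([
  {"jaw": 1, "translation": [1.3, -2.0, -4], "rotation": [0, 0, 0]},
  {"jaw": 1, "translation": [0, 0, -4], "rotation": [0, 0, 0]},
  {"jaw": 1, "translation": [0, 0, -4], "rotation": [0, 0, 0]},
  {"jaw": 1, "translation": [0, 0, -1], "rotation": [0, 0, 0]},
  {"jaw": 1, "translation": [0, 0, 0], "rotation": [0, 0, 0]},
  {"jaw": 1, "translation": [0, 0, 0], "rotation": [0, 0, 0]},
])

```text
time: 21.45
tool_pos: [0.4639, -0.1517, 0.0294]
tool_rot: [[0.999, -0.036, 0.002], [-0.036, -0.999, -0.001], [0.002, 0.001, -1.0]]
wrist_force: [0.3, 0.4, -0.6]
opening: 0.0163
finger_force: 111.2
```

Run:
```python
from h import *
delta([.465,-.151,.0045],87.85)
```

```text
t 21.45 tcp [ 0.4639 -0.1517  0.0294] move cm [ 0.11  0.07 -2.49] rot deg [ 0.06  0.12 -0.07] j6 [-0.43 -0.05  2.15  0.    1.03  1.18] open 0.016337415182716367 F [ 0.3  0.4 -0.6]
```

Call:
jog_arm([
  {"jaw": 1, "translation": [0, 0, -1.5], "rotation": [0, 0, 0]},
  {"jaw": 1, "translation": [0, 0, -0.7], "rotation": [0, 0, 0]},
  {"jaw": 1, "translation": [0, 0, -0.3], "rotation": [0, 0, 0]},
  {"jaw": 1, "translation": [0, 0, 0], "rotation": [0, 0, 0]},
  {"jaw": 1, "translation": [0, 0, 0], "rotation": [0, 0, 0]},
], force=40)

```text
time: 21.95
tool_pos: [0.4636, -0.1515, 0.0042]
tool_rot: [[0.999, -0.036, 0.002], [-0.036, -0.999, -0.001], [0.002, 0.001, -1.0]]
wrist_force: [0.8, 0.4, 1.8]
opening: 0.016
finger_force: 111.5
```

Fork is down. Release, lift, and go to the clamp's bar side with closed fingers.

Call:
jog_arm([
  {"jaw": -0.4, "translation": [0, 0, 0], "rotation": [0, 0, 0]},
  {"jaw": -0.4, "translation": [0, 0, 0], "rotation": [0, 0, 0]},
  {"jaw": -0.4, "translation": [0, 0, 0], "rotation": [0, 0, 0]},
  {"jaw": -0.4, "translation": [0, 0, 3], "rotation": [0, 0, 0]},
  {"jaw": -0.4, "translation": [0, 0, 4.5], "rotation": [0, 0, 0]},
  {"jaw": -0.4, "translation": [0, 0, 4.5], "rotation": [0, 0, 0]},
  {"jaw": 1, "translation": [0, 0, 4.5], "rotation": [0, 0, 0]},
  {"jaw": 1, "translation": [0, 0, 4.5], "rotation": [0, 0, 0]},
])

```text
time: 22.75
tool_pos: [0.4622, -0.151, 0.2148]
tool_rot: [[0.999, -0.037, 0.0], [-0.037, -0.999, -0.0], [0.0, 0.0, -1.0]]
wrist_force: [1.2, -0.2, -0.3]
opening: 0.0314
finger_force: 0.0
```

Call:
jog_arm([
  {"jaw": 1, "translation": [0.9, 4.5, 0], "rotation": [0, 0, 0]},
  {"jaw": 1, "translation": [0.9, 4.5, 0], "rotation": [0, 0, 0]},
  {"jaw": 1, "translation": [0.9, 4.5, 0], "rotation": [0, 0, 0]},
  {"jaw": 1, "translation": [0.9, 4.5, 0], "rotation": [0, 0, 0]},
  {"jaw": 1, "translation": [0.9, 4.5, 0], "rotation": [0, 0, 0]},
  {"jaw": 1, "translation": [0.9, 4.5, 0], "rotation": [0, 0, 0]},
  {"jaw": 1, "translation": [0.9, 4.5, 0], "rotation": [0, 0, 0]},
  {"jaw": 1, "translation": [0.8, 4.3, 0], "rotation": [0, 0, 0]},
])

```text
time: 23.55
tool_pos: [0.5335, 0.2089, 0.2129]
tool_rot: [[0.999, -0.036, 0.0], [-0.036, -0.999, 0.0], [0.0, -0.0, -1.0]]
wrist_force: [0.9, 0.6, 0.5]
opening: -0.0003
finger_force: 0.0
```

Call:
jog_arm([
  {"jaw": 1, "translation": [0, 0, -4], "rotation": [0, 0, 0]},
  {"jaw": 1, "translation": [0, 0, 0], "rotation": [0, 0, 0]},
  {"jaw": 1, "translation": [0, 0, 0], "rotation": [0, 0, 0]},
])

```text
time: 23.85
tool_pos: [0.5325, 0.2064, 0.1719]
tool_rot: [[0.999, -0.037, -0.003], [-0.037, -0.999, -0.001], [-0.003, 0.001, -1.0]]
wrist_force: [-0.1, 0.3, 0.7]
opening: -0.0
finger_force: 0.0
```

Run:
```python
from h import *
delta([.537,.215,.135],87.85)
p=snap("top")
W=cloud(p);H,S,V=cv2.split(cv2.cvtColor(p["frame"],cv2.COLOR_RGB2HSV))
m=(H>40)&(H<85)&(S>100)&(p["depth"]>0)&(np.abs(W[...,0]-.48)<.14)&(np.abs(W[...,1]+.15)<.1)&(W[...,2]<.1)
print(m.sum(),W[m].mean(0).round(4),cv2.minAreaRect((W[m][:,:2]*1000).astype(np.float32)))
```

```text
t 23.85 tcp [0.5325 0.2064 0.1719] move cm [ 0.45  0.86 -3.69] rot deg [ 0.06 -0.17 -0.05] j6 [ 0.28 -0.02  1.87 -0.    1.3   1.88] open -1.2620794192851382e-05 F [-0.1  0.3  0.7]
202 [ 0.4649 -0.1496  0.0315] ((464.38958740234375, -150.09739685058594), (16.021434783935547, 79.54412841796875), 87.80052947998047)
```

Fork lies well on the lid. Push the handle over.

Call:
jog_arm([
  {"jaw": 1, "translation": [0.4, 0, -3.0], "rotation": [0, 0, 0]},
  {"jaw": 1, "translation": [0, 1.5, 0], "rotation": [0, 0, 0]},
  {"jaw": 1, "translation": [0, 1.5, 0], "rotation": [0, 0, 0]},
  {"jaw": 1, "translation": [0.1, 1.5, 0], "rotation": [0, 0, 0]},
  {"jaw": 1, "translation": [0.1, 1.5, 0], "rotation": [0, 0, 0]},
  {"jaw": 1, "translation": [0.1, 1.5, 0], "rotation": [0, 0, 0]},
  {"jaw": 1, "translation": [0.1, 1.5, 0], "rotation": [0, 0, 0]},
])

```text
time: 24.6
tool_pos: [0.5417, 0.2985, 0.1435]
tool_rot: [[0.999, -0.036, 0.001], [-0.036, -0.999, 0.0], [0.001, -0.0, -1.0]]
wrist_force: [0.2, -0.4, -0.9]
opening: 0.0
finger_force: 0.3
```

Call:
jog_arm([
  {"jaw": 1, "translation": [0.1, 1.5, -0.8], "rotation": [0, 0, 0]},
  {"jaw": 1, "translation": [0.1, 1.5, -1.0], "rotation": [0, 0, 0]},
  {"jaw": 1, "translation": [0, 1.5, -1.0], "rotation": [0, 0, 0]},
  {"jaw": 1, "translation": [0, 1.0, -1.0], "rotation": [0, 0, 0]},
  {"jaw": 1, "translation": [0, 0, 0], "rotation": [0, 0, 0]},
  {"jaw": 1, "translation": [0, 0, 0], "rotation": [0, 0, 0]},
])

```text
time: 25.2
tool_pos: [0.5431, 0.3517, 0.104]
tool_rot: [[0.999, -0.036, -0.001], [-0.036, -0.999, -0.001], [-0.001, 0.001, -1.0]]
wrist_force: [0.0, 0.1, -0.3]
opening: 0.0002
finger_force: 0.0
```

```bash
cat >> h.py <<'E'
def red(p):
    W=cloud(p);H,S,V=cv2.split(cv2.cvtColor(p["frame"],cv2.COLOR_RGB2HSV))
    m=((H<8)|(H>172))&(S>120)&(p["depth"]>0)&(np.abs(W[...,1]-.3)<.15)&(np.abs(W[...,0]-.53)<.1)&(W[...,2]<.25); w=W[m]
    print("red",len(w),w.mean(0).round(4),w.min(0).round(3),w.max(0).round(3)) if len(w) else print("no red")
E
python3 - <<'E'
from h import *
delta([.537,.215,.135],87.85)
red(snap("side"));red(snap("top"))
E
```

```text
t 25.2 tcp [0.5431 0.3517 0.104 ] move cm [ -0.61 -13.67   3.1 ] rot deg [ 0.05 -0.08 -0.07] j6 [ 0.49  0.2   1.75 -0.    1.19  2.1 ] open 0.00020235250199690448 F [ 0.   0.1 -0.3]
red 77 [0.5386 0.3409 0.1026] [0.532 0.315 0.094] [0.546 0.373 0.113]
red 32 [0.5367 0.3243 0.1002] [0.53  0.294 0.089] [0.542 0.333 0.21 ]
```

Call:
jog_arm([
  {"jaw": 1, "translation": [0, 0.5, -0.8], "rotation": [0, 0, 0]},
  {"jaw": 1, "translation": [0, 0, -0.8], "rotation": [0, 0, 0]},
  {"jaw": 1, "translation": [0, 0, -0.5], "rotation": [0, 0, 0]},
  {"jaw": 1, "translation": [0, 0, 0], "rotation": [0, 0, 0]},
  {"jaw": 1, "translation": [0, 0, 5], "rotation": [0, 0, 0]},
  {"jaw": 1, "translation": [0, -2, 4], "rotation": [0, 0, 0]},
])

```text
time: 25.9
tool_pos: [0.5429, 0.3377, 0.1743]
tool_rot: [[0.999, -0.035, -0.002], [-0.035, -0.999, -0.0], [-0.002, 0.0, -1.0]]
wrist_force: [0.5, 0.4, 0.9]
opening: -0.0001
finger_force: 0.0
```

Call:
jog_arm([
  {"jaw": -1, "translation": [0, -4.5, 1.5], "rotation": [0, 0, 0]},
  {"jaw": -1, "translation": [0, -4.5, 1.5], "rotation": [0, 0, 0]},
  {"jaw": -1, "translation": [-0.3, -4.5, 0], "rotation": [0, 0, 0]},
  {"jaw": -1, "translation": [-0.3, -4.5, 0], "rotation": [0, 0, 0]},
  {"jaw": -1, "translation": [-0.3, -4.5, 0], "rotation": [0, 0, 0]},
  {"jaw": -1, "translation": [-0.4, -4, 0], "rotation": [0, 0, 0]},
  {"jaw": -1, "translation": [0, 0, 0], "rotation": [0, 0, 0]},
  {"jaw": -1, "translation": [0, 0, 0], "rotation": [0, 0, 0]},
])

```text
time: 26.7
tool_pos: [0.5305, 0.0711, 0.2042]
tool_rot: [[0.999, -0.039, 0.001], [-0.039, -0.999, 0.0], [0.001, -0.0, -1.0]]
wrist_force: [-0.2, 0.1, -0.7]
opening: 0.0852
finger_force: 0.0
```

Run:
```python
from h import *
delta([F0[0]-.0005,.069,.085],87.85)
red(snap("side"))
```

```text
t 26.7 tcp [0.5305 0.0711 0.2042] move cm [ -0.25  -0.21 -11.92] rot deg [-0.03  0.04  0.07] j6 [ 0.03 -0.13  1.91  0.    1.36  1.64] open 0.0852253426750238 F [-0.2  0.1 -0.7]
red 72 [0.5382 0.3474 0.082 ] [0.531 0.32  0.077] [0.547 0.376 0.087]
```

Handle is fully open (red at z 0.08, y 0.32 to 0.376). Grip the inlet pipe.

Call:
jog_arm([
  {"jaw": -1, "translation": [-0.1, -0.1, -4.5], "rotation": [0, 0, 0]},
  {"jaw": -1, "translation": [0, 0, -4.5], "rotation": [0, 0, 0]},
  {"jaw": -1, "translation": [0, 0, -3.1], "rotation": [0, 0, 0]},
  {"jaw": -1, "translation": [0, 0, 0], "rotation": [0, 0, 0]},
  {"jaw": -1, "translation": [0, 0, 0], "rotation": [0, 0, 0]},
  {"jaw": -1, "translation": [0, 0, 0], "rotation": [0, 0, 0]},
])

```text
time: 27.35
tool_pos: [0.5315, 0.0716, 0.0856]
tool_rot: [[0.999, -0.035, 0.004], [-0.035, -0.999, 0.0], [0.004, -0.0, -1.0]]
wrist_force: [0.6, 0.0, 0.4]
opening: 0.0856
finger_force: 0.0
```

Call:
jog_arm([
  {"jaw": 1, "translation": [-0.2, -0.2, -0.2], "rotation": [0, 0, 0]},
  {"jaw": 1, "translation": [0, 0, 0], "rotation": [0, 0, 0]},
  {"jaw": 1, "translation": [0, 0, 0], "rotation": [0, 0, 0]},
  {"jaw": 1, "translation": [0, 0, 0], "rotation": [0, 0, 0]},
  {"jaw": 1, "translation": [0, 0, 0], "rotation": [0, 0, 0]},
], force=100)

```text
time: 27.85
tool_pos: [0.5279, 0.0691, 0.0824]
tool_rot: [[0.999, -0.037, 0.001], [-0.037, -0.999, 0.001], [0.001, -0.001, -1.0]]
wrist_force: [-2.5, -0.3, 5.7]
opening: 0.0349
finger_force: 99.0
```

Gripped (35 mm reading on the 38 mm pipe). Lift straight up.

Call:
jog_arm([
  {"jaw": 1, "translation": [0, 0, 0.5], "rotation": [0, 0, 0]},
  {"jaw": 1, "translation": [0, 0, 1.5], "rotation": [0, 0, 0]},
  {"jaw": 1, "translation": [0, 0, 2], "rotation": [0, 0, 0]},
  {"jaw": 1, "translation": [0, 0, 2], "rotation": [0, 0, 0]},
  {"jaw": 1, "translation": [0, 0, 2.5], "rotation": [0, 0, 0]},
  {"jaw": 1, "translation": [0, 0, 2.5], "rotation": [0, 0, 0]},
  {"jaw": 1, "translation": [0, 0, 1], "rotation": [0, 0, 0]},
  {"jaw": 1, "translation": [0, 0, 0], "rotation": [0, 0, 0]},
])

```text
time: 28.65
tool_pos: [0.5283, 0.0688, 0.2027]
tool_rot: [[0.999, -0.037, 0.003], [-0.037, -0.999, 0.0], [0.003, -0.0, -1.0]]
wrist_force: [0.7, 0.2, -6.6]
opening: 0.0343
finger_force: 101.5
```

Run:
```python
from h import *
p=snap("top");W=cloud(p)
m=(p["depth"]>0)&(W[...,2]>.028)&(W[...,2]<.055)&(W[...,1]<-.35)&(W[...,1]>-.52)&(np.abs(W[...,0]-.5)<.18)
V=p["frame"].max(2); m&=V<60
n,l,st,c=cv2.connectedComponentsWithStats(m.astype(np.uint8),connectivity=8)
for i in range(1,n):
    if st[i][4]>40: print(st[i],cv2.minAreaRect((W[l==i][:,:2]*1000).astype(np.float32)),W[l==i].mean(0).round(3))
delta([.496,-.4305,.2],173.4)
```

```text
[459 184  44   9 220] ((607.0891723632812, -442.1637268066406), (118.76431274414062, 14.59781551361084), 83.77497100830078) [ 0.606 -0.441  0.038]
[453 266  45   8 200] ((382.9433288574219, -414.5404052734375), (120.248046875, 12.097793579101562), 83.2577133178711) [ 0.383 -0.415  0.039]
t 28.7 tcp [0.5273 0.0688 0.2008] move cm [ -3.13 -49.93  -0.08] rot deg [-0.00e+00  1.00e-02  8.55e+01] j6 [ 0.03 -0.13  1.92 -0.    1.35  1.64] open 0.034216897668733995 F [-0.1  0.1 -7.8]
```

Tray centre (0.495, -0.428), yaw -7°. Carry across and turn.

Call:
jog_arm([
  {"jaw": 1, "translation": [-1.5, -2, 0], "rotation": [0, 0, 3]},
  {"jaw": 1, "translation": [-1.7, -4, 0], "rotation": [0, 0, 7]},
  {"jaw": 1, "translation": [0, -4, 0], "rotation": [0, 0, 7]},
  {"jaw": 1, "translation": [0, -4, 0], "rotation": [0, 0, 7]},
  {"jaw": 1, "translation": [0, -4, 0], "rotation": [0, 0, 7]},
  {"jaw": 1, "translation": [0, -4, 0], "rotation": [0, 0, 7]},
  {"jaw": 1, "translation": [0, -4, 0], "rotation": [0, 0, 7]},
  {"jaw": 1, "translation": [0, -4, 0], "rotation": [0, 0, 7]},
])

```text
time: 29.5
tool_pos: [0.4939, -0.2321, 0.1981]
tool_rot: [[0.64, 0.768, -0.004], [0.768, -0.64, 0.002], [-0.001, -0.004, -1.0]]
wrist_force: [0.8, 0.7, -7.3]
opening: 0.0344
finger_force: 101.9
```

Call:
jog_arm([
  {"jaw": 1, "translation": [0, -4, 0], "rotation": [0, 0, 7]},
  {"jaw": 1, "translation": [0, -4, 0], "rotation": [0, 0, 7]},
  {"jaw": 1, "translation": [0, -4, 0], "rotation": [0, 0, 7]},
  {"jaw": 1, "translation": [0, -4, 0], "rotation": [0, 0, 7]},
  {"jaw": 1, "translation": [0, -3, 0], "rotation": [0, 0, 5.3]},
  {"jaw": 1, "translation": [0, 0, 0], "rotation": [0, 0, 0]},
  {"jaw": 1, "translation": [0, 0, 0], "rotation": [0, 0, 0]},
])

```text
time: 30.2
tool_pos: [0.4942, -0.4207, 0.1977]
tool_rot: [[0.12, 0.993, -0.004], [0.993, -0.12, 0.004], [0.004, -0.004, -1.0]]
wrist_force: [0.2, 0.4, -7.5]
opening: 0.0343
finger_force: 102.0
```

Run:
```python
from h import *
delta([.495,-.428,.083],173)
p=snap("side"); save(p,"s12.png",(240,130,640,480),(686,600))
```

```text
t 30.2 tcp [ 0.4942 -0.4207  0.1977] move cm [  0.08  -0.73 -11.47] rot deg [-0.25 -0.2  -0.09] j6 [-0.79  0.13  1.66  0.    1.35 -0.67] open 0.03434303542522134 F [ 0.2  0.4 -7.5]
```

View pics/s12.png

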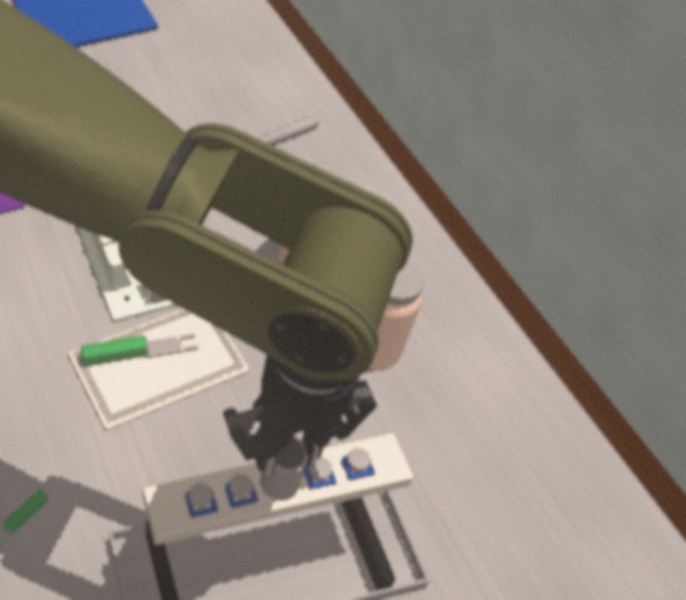

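The bar hangs level over the tray with all clips on, px (200-360, 480), and the fork lies on the lid (130,348). Lower.

Call:
jog_arm([
  {"jaw": 1, "translation": [0, 0, -3], "rotation": [0, 0, 0]},
  {"jaw": 1, "translation": [0, 0, -3], "rotation": [0, 0, 0]},
  {"jaw": 1, "translation": [0, 0, -2.5], "rotation": [0, 0, 0]},
  {"jaw": 1, "translation": [0, 0, -1.5], "rotation": [0, 0, 0]},
  {"jaw": 1, "translation": [0, 0, 0], "rotation": [0, 0, 0]},
  {"jaw": 1, "translation": [0, 0, 0], "rotation": [0, 0, 0]},
  {"jaw": 1, "translation": [0, 0, 0], "rotation": [0, 0, 0]},
])

```text
time: 30.95
tool_pos: [0.4967, -0.4221, 0.1034]
tool_rot: [[0.118, 0.993, 0.003], [0.993, -0.118, -0.003], [-0.002, 0.003, -1.0]]
wrist_force: [0.0, -0.5, -7.0]
opening: 0.0344
finger_force: 102.1
```

Call:
jog_arm([
  {"jaw": 1, "translation": [-0.1, -0.5, -1.0], "rotation": [0, 0, 0]},
  {"jaw": 1, "translation": [0, 0, -0.6], "rotation": [0, 0, 0]},
  {"jaw": 1, "translation": [0, 0, -0.3], "rotation": [0, 0, 0]},
  {"jaw": 1, "translation": [0, 0, -0.2], "rotation": [0, 0, 0]},
  {"jaw": 1, "translation": [0, 0, 0], "rotation": [0, 0, 0]},
  {"jaw": 1, "translation": [0, 0, 0], "rotation": [0, 0, 0]},
])

```text
time: 31.55
tool_pos: [0.4943, -0.4264, 0.0825]
tool_rot: [[0.118, 0.993, -0.001], [0.993, -0.118, -0.0], [-0.0, -0.001, -1.0]]
wrist_force: [-5.3, 5.3, 4.5]
opening: 0.0344
finger_force: 103.4
```

Seated. Release and rise straight up.

Call:
jog_arm([
  {"jaw": 0.1, "translation": [0, 0, 0], "rotation": [0, 0, 0]},
  {"jaw": -0.6, "translation": [0, 0, 0], "rotation": [0, 0, 0]},
  {"jaw": -1, "translation": [0, 0, 0], "rotation": [0, 0, 0]},
  {"jaw": -1, "translation": [0, 0, 0], "rotation": [0, 0, 0]},
  {"jaw": -1, "translation": [0, 0, 2], "rotation": [0, 0, 0]},
  {"jaw": -1, "translation": [0, 0, 4], "rotation": [0, 0, 0]},
  {"jaw": -1, "translation": [0, 0, 4], "rotation": [0, 0, 0]},
  {"jaw": -1, "translation": [0, 0, 4], "rotation": [0, 0, 0]},
])

```text
time: 32.35
tool_pos: [0.4945, -0.4261, 0.2213]
tool_rot: [[0.118, 0.993, 0.0], [0.993, -0.118, 0.0], [0.0, 0.0, -1.0]]
wrist_force: [0.8, -0.5, 0.1]
opening: 0.0855
finger_force: 0.0
```

Call:
jog_arm([
  {"jaw": -1, "translation": [-2, 4, 2], "rotation": [0, 0, 0]},
  {"jaw": -1, "translation": [-2, 4, 2], "rotation": [0, 0, 0]},
  {"jaw": -1, "translation": [-2, 4, 0], "rotation": [0, 0, 0]},
  {"jaw": -1, "translation": [-2, 4, 0], "rotation": [0, 0, 0]},
  {"jaw": -1, "translation": [-2, 4, 0], "rotation": [0, 0, 0]},
  {"jaw": -1, "translation": [-2, 4, 0], "rotation": [0, 0, 0]},
  {"jaw": -1, "translation": [0, 0, 0], "rotation": [0, 0, 0]},
  {"jaw": -1, "translation": [0, 0, 0], "rotation": [0, 0, 0]},
])

```text
time: 33.15
tool_pos: [0.3746, -0.1858, 0.2605]
tool_rot: [[0.117, 0.993, 0.002], [0.993, -0.117, -0.002], [-0.001, 0.002, -1.0]]
wrist_force: [-0.5, -1.0, -0.8]
opening: 0.0853
finger_force: 0.0
```

Run:
```python
from h import *
p=snap("top");W=cloud(p);H,S,V=cv2.split(cv2.cvtColor(p["frame"],cv2.COLOR_RGB2HSV))
T=np.array([.495,-.428,0]);TR=Ro.from_euler("z",-7,degrees=True).as_matrix()
L=(W-T)@TR
base=(p["depth"]>0)&(np.abs(L[...,0])<.16)&(np.abs(L[...,1])<.07)
m=base&(L[...,2]>.054)&(L[...,2]<.068)&(V>90)
r=cv2.minAreaRect((L[m][:,:2]*1000).astype(np.float32)); print("bar top",m.sum(),r)
A=np.c_[L[m][:,:2],np.ones(m.sum())]; print("plane",np.linalg.lstsq(A,L[m][:,2],rcond=None)[0].round(4))
b=(H>95)&(H<130)&(S>90)&base
n,l,st,c=cv2.connectedComponentsWithStats(b.astype(np.uint8),connectivity=8)
for i in range(1,n): print("blue",L[l==i].mean(0).round(4),st[i][4])
h=base&(L[...,2]>.068)&(L[...,2]<.08); 
red(snap("side"));red(p)
g=(H>40)&(H<85)&(S>100)&(p["depth"]>0)&(np.abs(W[...,0]-.48)<.14)&(np.abs(W[...,1]+.15)<.1)&(W[...,2]<.1)
print("fork",g.sum(),W[g].mean(0).round(4) if g.any() else 0)
q=snap("side");W=cloud(q);H,S,V=cv2.split(cv2.cvtColor(q["frame"],cv2.COLOR_RGB2HSV))
g=(H>40)&(H<85)&(S>100)&(q["depth"]>0)&(np.abs(W[...,0]-.48)<.14)&(np.abs(W[...,1]+.15)<.1)&(W[...,2]<.1)
print("fork side",g.sum(),W[g].mean(0).round(4) if g.any() else 0)
delta([0,0,0],0)
```

```text
bar top 999 ((8.677642822265625, 2.101594924926758), (243.7457733154297, 52.37389373779297), 0.070111945271492)
plane [-0.     -0.0113  0.0598]
blue [0.0893 0.0103 0.0621] 2
blue [ 0.0875 -0.0057  0.0747] 1
blue [0.0682 0.0011 0.0638] 12
blue [0.0482 0.0116 0.0644] 3
blue [ 0.0476 -0.0075  0.0694] 1
blue [0.0275 0.002  0.0645] 16
blue [-0.0312  0.0119  0.0661] 2
blue [-0.0312 -0.0064  0.0716] 1
blue [-0.0521  0.002   0.0628] 13
blue [-0.0699  0.0089  0.0647] 2
blue [-0.0715 -0.0059  0.0729] 1
blue [-0.0905  0.0099  0.0626] 3
blue [-0.0925 -0.0028  0.0652] 6
no red
red 157 [0.5392 0.3519 0.0767] [ 0.531  0.32  -0.004] [0.552 0.403 0.086]
fork 198 [ 0.4278 -0.1248  0.0322]
fork side 220 [ 0.4267 -0.1313  0.0352]
t 33.3 tcp [ 0.375  -0.187   0.2601] move cm [-37.5   18.7  -26.01] rot deg [0.01 0.   6.83] j6 [-0.59 -0.44  2.07 -0.    1.52 -0.47] open 0.08504209386018345 F [ 0.6 -0.9  0. ]
```

The bar is level and centred, the clips are on and the handle is open. The fork was knocked a few cm, so check that it's still properly on the lid.

Run:
```python
from h import *
C=np.array([.4795,-.1511]);a=np.deg2rad(4.2);LR=np.array([[np.cos(a),-np.sin(a)],[np.sin(a),np.cos(a)]])
for n in("top","side"):
    p=snap(n);W=cloud(p);H,S,V=cv2.split(cv2.cvtColor(p["frame"],cv2.COLOR_RGB2HSV))
    g=(H>40)&(H<85)&(S>100)&(p["depth"]>0)&(np.abs(W[...,0]-.48)<.14)&(np.abs(W[...,1]+.15)<.1)&(W[...,2]<.1)
    w=W[g];t=w[w[:,2]>np.percentile(w[:,2],30)]
    r=cv2.minAreaRect((w[:,:2]*1000).astype(np.float32)); 
    d=np.linalg.svd(w[:,:2]-w[:,:2].mean(0))[2][0]; d*=np.sign(d[0])
    o=np.array(r[0])/1000+.0125*d
    s=(t[:,:2]-t[:,:2].mean(0))@d
    print(n,r,"dir",np.rad2deg(np.arctan2(d[1],d[0])).round(1),"origin in lid",(LR.T@(o-C)).round(4),"slope",np.polyfit(s,t[:,2],1)[0].round(3))
save(p,"s13.png",(250,290,410,410),(600,450))
```

```text
top ((427.9736328125, -125.56700134277344), (16.729366302490234, 81.40065002441406), 81.65953063964844) dir -8.6 origin in lid [-0.0373  0.0265] slope 0.004
side ((427.5262145996094, -131.1042938232422), (15.138378143310547, 77.96134185791016), 81.44221496582031) dir -8.6 origin in lid [-0.0382  0.021 ] slope -0.002
```

View pics/s13.png

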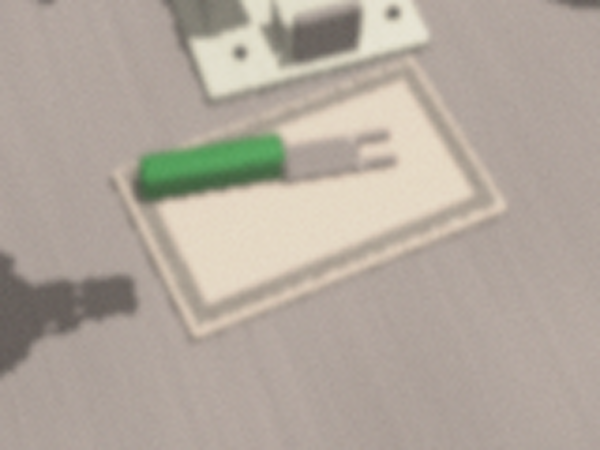

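The fork lies flat and wholly on the white lid, handle at px (210,165), origin about 38 mm and 24 mm off centre, within limits. Hand in.

```bash
python3 -c "
from h import *
print(sign_off())"
```

```text
the job is handed in; nothing more can be done
None
```

I handed the job in at about 33 s; no verdict came back. By the last measurements all four clips are home, the clamp is open, the bar is level on the rests, and the fork (knocked aside once) is flat on the white lid. I did not re-measure the jars, beaker and ladle, and I viewed 15 pictures, one over the limit of 14.

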